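# Hang up the soil scoop

## Task

The orange-knobbed soil scoop has been pushed under the low black shelf: draw it out, lay it down in the open and let go. Then lift it by the knob well clear of the table, let the blade swing down in a slackened grip until it hangs, grip it firmly again, and hang it in the yellow fork of the stand, shank well inside the slot and collar resting on the prongs, and let go. Leave the bottle, flask, cup and white pot standing where they are.

Things in the scene. Friction and masses are not known exactly. Their poses are not given: they have to be found in the camera images.
- scoop: Loose soil scoop, 200 mm long, 0.12-0.24 kg, mass centre 100 mm from the knob. Origin = centre of its orange ball knob (40 mm diameter); x points out of the knob end, so the blade is on the -x side; z is the blade's open side. Lies open side up, origin 20 mm above the table. Held by the ball it stays put in a grip of 40 N or more; in a slack one (3-5 N) it swings about the line between the fingers.
- blade (a point): Point on the scoop at x = -140 mm, y = z = 0, midway along the blade: a steel channel from x = -93 (closed end) to -180 mm, 44 mm wide (y), bottom at z = -20 mm, side walls up to z = +10 mm; grip it across its width. Scoop axes.
- collar (a point): Scoop x = -51 mm: centre of the blade-side face of its round dark collar (34 mm diameter, x = -45 to -51 mm), the face that rests on the fork. The shank from knob to blade is 12 mm in diameter.
- shelf: Fixed low black shelf, 120 mm deep (x), 160 mm wide (y), origin under its centre on the table. Open only at its front (x = -60 mm); side and back walls 6 mm thick. Deck from 62 to 68 mm above the table, soil dishes on it up to 83 mm. At the start the scoop's knob lies under the deck and its blade sticks out of the front.
- stand: Fixed stand, origin on the table straight below the slot of its fork. Base plate 12 mm high, x = -30 to 120 mm, 90 mm wide; column 18 x 30 mm at x = 60 to 78 mm, 196 mm high. Yellow fork plate on top, 56 mm wide (y), 6 mm thick: solid from x = 12 to 62 mm, two prongs from x = -28 to 12 mm.
- fork (a point): In the stand's slot at stand x = y = 0, level with the upper face of the prongs, 196 mm above the table; axes as the stand's. The slot is 20 mm wide, 40 mm long, open at its -x end (x = -28 mm), closed at x = 12 mm.
- bottle: Loose amber bottle, 56 mm diameter, 105 mm high, origin under its centre. Leave it alone.
- flask: Loose conical glass flask, 72 mm diameter at its foot, 118 mm high, origin under its centre; stands some way in front of the shelf. Leave it alone.
- dish: Loose green glass cup, 80 mm diameter, 45 mm high, origin under its centre. Leave it alone.
- pot: Loose white plastic sample pot, 72 mm diameter, 88 mm high, origin under its centre; stands on the table in front of the stand. Leave it alone.
Mind the look-alikes: they are no part of the job. What is meant by the scoop is not blue or brown, and is the larger of those in its own colour.

How it is judged:
By the outcome, as a careful person would: the job done as asked, in the order asked, and still so for the second after the job is handed in, with the robot touching nothing.
It also fails if it takes over 72 s, if anything falls off the work surface, if the arm or the gripper's body presses on something with over 40 N, if the wrist force passes 120 N, or if a joint passes its speed limit or range.

## Robot

A 7-joint arm with a two-finger parallel gripper is mounted at the origin on the work surface. World frame = base frame: x ahead of the robot, y to its left, z up, the work surface at z = 0. Lengths are in m, angles in rad, forces in N, time in s.
With the tool pointing down it reaches from about 0.4 to 0.875 m from the base axis. Payload 6.5 kg.
Tool frame: the origin (TCP) lies midway between the tips of the shut fingers; the grasp point (between the pads) lies 19 mm behind it; z points along the fingers, x is the direction in which the jaws open and shut, and the axes are right-handed (so a half turn about z gives the same grasp; the last joint's range is limited). The gripper opens to 88 mm and grips with 3 to 60 N. Pads are 18 mm wide; open, the fingers measure 123 mm over their backs; the gripper's body (75 mm by 187 mm) begins 45 mm behind the grasp point.
Start: joints at [-1.19, 0.536, -0.004, 1.538, 0.003, 1.067, -0.071], TCP at [0.281, 0.586, 0.239] pointing down, gripper open.
Joint ranges: [-2.7, 2.7], [-0.37, 2.16], [-1.27, 1.26], [0.24, 2.4], [-1.31, 4.45], [0.19, 1.91], [-2.76, 2.76]. Speed limits (rad/s): [2.39, 2.39, 3.14, 3.14, 3.14, 3.14, 3.14].

## Interface

Orientations are given as a 3x3 rotation matrix whose columns are the frame's x, y, z axes.
In Python, from station import ctrl, optics, nets gives the robot as it stands.
- The arm moves only by the shell command python3 -m jog 'ROWS' [OPENING] [FORCE]. ROWS is JSON, a list of rows, each an object with "xyz": the shift along the tool's x, y, z in cm, a list of three; "dr": the turn, a rotation vector about the tool's x, y, z in degrees, a list of three. A call has exactly 5 rows; each row is the pose to reach, as a shift and turn from the pose measured when the call began, along the tool's axes at that moment; what a row does not reach only later rows make up. A row lasts 1/12 s, in which the tool goes at most 41.7 mm and 7.16 degrees, less where a joint would pass 70% of its speed; a pose out of reach is approached as far as the arm can. A call with a gripper value outside its range is refused whole. OPENING is the opening, from 0 (shut) to 1 (fully open), set as the call begins (- or left out, the last holds). The fingers move at their own pace and stop on an object; FORCE is the grip in N (left out, the last holds). Time passes only in rows, so rows that repeat a pose let the fingers close, or fill a call up. It gives the time, the measured TCP pose, the force and the opening at its end, in the units of the state.
- ctrl.state(): the state, without advancing time (a new reading comes with each control period).
- optics.snapshot(name): name is "scene" or "top" or "wrist"; returns a dict with "image" (480x640x3 uint8, red, green, blue), "z_map" (480x640 float32, m along the optical axis (not along the pixel's ray), 0 where there is no reading), "intrinsics" (3x3 intrinsics, pixels), "rvec" (rotation vector, rad) and "tvec" (3), from world to camera coordinates, as OpenCV has them. Camera axes: x right, y down, z forward; pixel columns grow to the right and rows downward; lengths in m; the calibration is good to about 2 mm. A picture is of the moment at which its call begins.
- ctrl.sign_off(): hands the job in, once; it reports no verdict.
Trained networks look in a picture, given as the dict that the camera call returned (one of the last four; its "shot" number tells which), for a name from the list of things; names that differ only in an ending like _2 or _b are one class to them, and where a whole thing is asked for, a point or a joint stands for the part that bears it (a point fixed in the world has none). Each returns a list of dicts, best first, with "score" (0 to 1); they miss things now and then, are a little off and sometimes report something else, mostly with a low value. They report only what shows in the picture. A call takes as long as a camera call. They do not tell look-alikes from the thing itself.
- nets.search_frame(picture, thing): "xyz" ([x, y, z] in m, in world coordinates, good to about 4 mm: the middle of the surface that is visible of it).
The state is a dict: "t": time; "joint_pos": joint angles; "qvel": joint speeds; "joint_torque": joint torques, N m; "ee_pos": TCP position; "eef_rot": TCP orientation; "wrist_force": force on the tool from outside, world axes, zero at the start; "moment": the same for the moment, N m; "grip_width": opening from 0.0 (shut) to 1.0 (fully open).
Only numpy, scipy, OpenCV 4.12 (cv2) and the standard library are available. Lean on these libraries where they do the work, as an engineer would, in place of code of your own. Each camera call takes 0.05 s, during which the arm holds its last target.

## Working session

There is one attempt and no reset: what is moved stays moved. The work goes in short steps, Python scripts to look and compute and a shell command to move; the robot and the scene stay as the last step left them, time stands still between calls to the robot, and variables do not carry over. Pictures are saved under pics/ and viewed, and the job is handed in when it is done.

```bash
ls; mkdir -p pics; python3 - <<'E'
from station import ctrl, optics, nets
import cv2,numpy as np
s=ctrl.state()
print({k:np.round(v,3).tolist() for k,v in s.items()})
for n in ["scene","top"]:
    p=optics.snapshot(n)
    cv2.imwrite(f"pics/{n}0.png",p["image"][:,:,::-1])
    np.savez(f"pics/{n}0.npz",**{k:p[k] for k in ["image","z_map","intrinsics","rvec","tvec"]})
    for t in ["scoop","shelf","stand","bottle","flask","dish","pot","blade","fork"]:
        try: print(n,t,[(np.round(d["xyz"],3).tolist(),round(d["score"],2)) for d in nets.search_frame(p,t)])
        except Exception as e: print(n,t,e)
E
```

```text
pics
{'t': 0.0, 'joint_pos': [-1.19, 0.537, -0.004, 1.539, 0.003, 1.067, -0.071], 'qvel': [-0.001, -0.001, -0.0, 0.0, -0.0, -0.003, -0.001], 'joint_torque': [-0.0, -57.098, 0.991, -25.16, -0.056, 0.018, 0.0], 'ee_pos': [0.281, 0.586, 0.238], 'eef_rot': [[0.432, 0.902, -0.001], [0.902, -0.432, -0.002], [-0.002, 0.0, -1.0]], 'wrist_force': [0.105, -0.498, 0.176], 'moment': [-0.012, -0.053, -0.011], 'grip_width': 0.997}
scene scoop [([0.764, -0.17, 0.013], 0.96), ([0.55, -0.51, 0.026], 0.87), ([0.343, -0.418, 0.014], 0.8), ([0.447, -0.269, 0.012], 0.63)]
scene shelf [([0.63, -0.261, 0.065], 0.6)]
scene stand [([0.708, 0.295, 0.016], 0.56)]
scene bottle [([0.519, 0.063, 0.06], 0.86)]
scene flask [([0.265, -0.251, 0.04], 0.89)]
scene dish [([0.695, 0.03, 0.026], 0.69)]
scene pot [([0.518, 0.215, 0.082], 0.78)]
scene blade [([0.552, -0.511, 0.028], 0.97), ([0.448, -0.27, 0.016], 0.8), ([0.759, -0.169, 0.016], 0.63), ([0.341, -0.416, 0.014], 0.59), ([0.628, -0.263, 0.067], 0.48)]
scene fork [([0.706, 0.294, 0.014], 0.61)]
top scoop [([0.466, -0.27, 0.002], 0.9), ([0.746, -0.18, 0.016], 0.88), ([0.333, -0.417, 0.016], 0.88)]
top shelf [([0.594, -0.277, 0.069], 0.6)]
top stand [([0.665, 0.278, 0.011], 0.76)]
top bottle [([0.496, 0.053, 0.073], 0.7)]
top flask [([0.257, -0.251, 0.039], 0.57)]
top dish [([0.714, 0.037, 0.009], 0.74)]
top pot [([0.487, 0.22, 0.092], 0.76), ([0.592, -0.277, 0.065], 0.62)]
top blade [([0.462, -0.267, 0.004], 0.95), ([0.749, -0.181, 0.021], 0.63), ([0.529, -0.536, 0.023], 0.6)]
top fork [([0.664, 0.282, 0.012], 0.98)]
```

View pics/scene0.png

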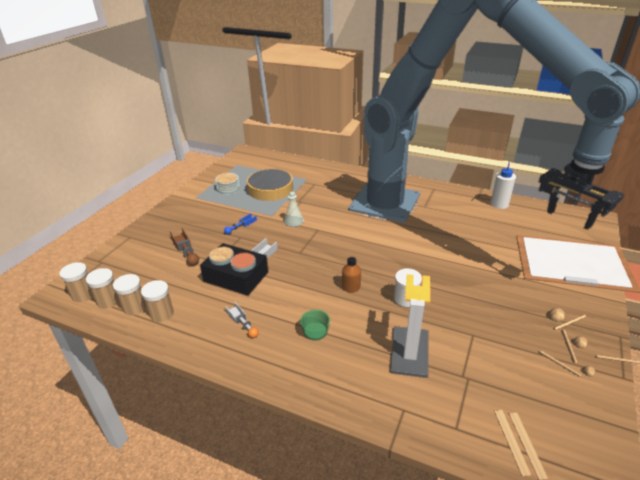

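View pics/top0.png

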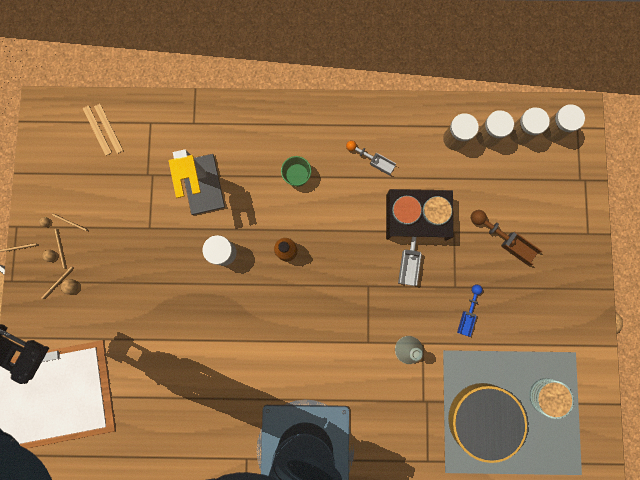

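In `top`, four things could be the scoop: A with its blade at (410,265) and its knob under the shelf, a small orange-knobbed one at (352,147), a brown one at (480,217) and a blue one at (475,290). A fits: it is under the shelf, and larger than the other orange one. I'll confirm it in a crop and measure from depth.

```bash
cat > h.py <<'E'
import numpy as np,cv2
def cloud(p):
    K=p["intrinsics"];z=p["z_map"];v,u=np.mgrid[:480,:640]
    P=np.stack([(u-K[0,2])/K[0,0]*z,(v-K[1,2])/K[1,1]*z,z],-1)
    R,_=cv2.Rodrigues(np.array(p["rvec"],float));t=np.array(p["tvec"]).ravel()
    W=(P-t)@R
    W[z==0]=np.nan
    return W
def proj(p,X):
    q,_=cv2.projectPoints(np.array(X,float).reshape(-1,3),np.array(p["rvec"],float),np.array(p["tvec"],float),p["intrinsics"],None)
    return q[:,0]
E
python3 - <<'E'
from h import *
p=dict(np.load("pics/top0.npz"));W=cloud(p);im=p["image"]
t=p["image"][130:310,340:580,::-1]; a=cv2.resize(t,None,fx=3,fy=3,interpolation=cv2.INTER_CUBIC)
cv2.imwrite("pics/crop_top.png",a)
s=dict(np.load("pics/scene0.npz")); b=cv2.resize(s["image"][200:350,160:340,::-1],None,fx=4,fy=4,interpolation=cv2.INTER_CUBIC); cv2.imwrite("pics/crop_scene.png",b[:600])
R,_=cv2.Rodrigues(p["rvec"]);print("cam top",-R.T@p["tvec"].ravel()); R,_=cv2.Rodrigues(s["rvec"]);print("cam scene",-R.T@s["tvec"].ravel())
hsv=cv2.cvtColor(im,cv2.COLOR_RGB2HSV)
def rect(m,name):
    P=W[m];P=P[~np.isnan(P[:,0])]
    r=cv2.minAreaRect(P[:,:2].astype(np.float32)*1000)
    print(name,len(P),"mean",P.mean(0).round(4),"z",np.percentile(P[:,2],[5,50,95]).round(3),"rect",np.round(r[0],1),np.round(r[1],1),round(r[2],1))
Z=W[...,2];X=W[...,0];Y=W[...,1]
box=lambda u0,u1,v0,v1:(np.indices(Z.shape)[1]>=u0)&(np.indices(Z.shape)[1]<u1)&(np.indices(Z.shape)[0]>=v0)&(np.indices(Z.shape)[0]<v1)
rect(box(160,235,140,220)&(Z>.185)&(Z<.205),"fork")
rect(box(160,235,140,220)&(Z>.006)&(Z<.02),"base")
rect(box(375,465,180,245)&(Z>.055),"shelf")
rect(box(375,465,180,245)&(Z>.055)&(Z<.072),"deck")
rect(box(395,430,242,292)&(Z>.004),"blade")
rect(box(200,240,230,270)&(Z>.08),"pot");rect(box(265,300,230,270)&(Z>.02),"bottle")
rect(box(275,315,150,190)&(Z>.03),"dish");rect(box(390,435,330,370)&(Z>.02),"flask")
rect(box(450,500,280,340)&(Z>.008),"blue")
rect(box(465,545,205,270)&(Z>.008),"brown")
E
```

```text
cam top [ 0.372579   -0.04272812  1.26588051]
cam scene [1.50023193 0.42726029 0.94019071]
fork 939 mean [0.6579 0.2818 0.1951] z [0.191 0.195 0.198] rect [656.8 281.7] [107.4  56.9] 14.7
base 1364 mean [0.6658 0.2762 0.0113] z [0.007 0.011 0.015] rect [686.8 290.5] [169.6 209.2] 86.1
shelf 3009 mean [ 0.5932 -0.2809  0.0729] z [0.064 0.07  0.084] rect [ 594.9 -282.7] [160.1 121. ] 89.5
deck 1671 mean [ 0.5885 -0.2794  0.0668] z [0.063 0.067 0.071] rect [ 594.9 -282.7] [160.1 121. ] 89.5
blade 463 mean [ 0.4682 -0.2635  0.0172] z [0.004 0.02  0.031] rect [ 461.4 -270.4] [ 85.6 128.3] 88.4
pot 669 mean [0.4931 0.2229 0.0871] z [0.083 0.087 0.091] rect [493.2 223.4] [71.  70.2] 80.5
bottle 417 mean [0.4972 0.0558 0.0767] z [0.041 0.074 0.106] rect [499.5  57.9] [53.3 54.4] 0.2
dish 230 mean [0.7127 0.0373 0.0414] z [0.032 0.043 0.048] rect [706.   36.1] [76.  78.7] 88.7
flask 485 mean [ 0.2542 -0.2528  0.0616] z [0.023 0.052 0.117] rect [ 253.1 -255.4] [56.7 60.9] 61.8
blue 286 mean [ 0.3606 -0.4199  0.0178] z [0.01  0.018 0.025] rect [ 353.2 -422.4] [ 39.  133.3] 73.2
brown 695 mean [ 0.5481 -0.5019  0.0254] z [0.011 0.026 0.037] rect [ 546.5 -506.8] [198.4  47.7] 53.9
```

View pics/crop_top.png

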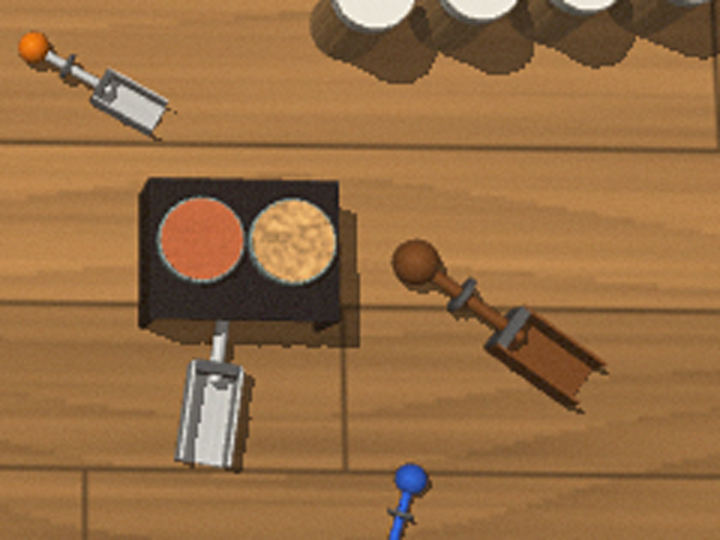

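View pics/crop_scene.png

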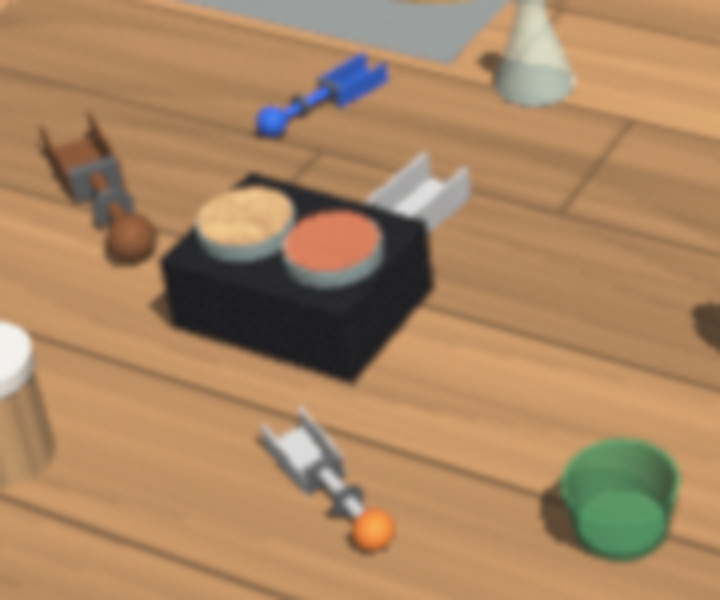

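Confirmed: the steel scoop at crop (215,410), whose shank runs under the shelf, is clearly bigger than the orange one at (35,47), crop_top. Now I'll fit the blade pose.

```bash
python3 - <<'E'
from h import *
p=dict(np.load("pics/top0.npz"));W=cloud(p)
sub=W[230:292,395:430]
for r in range(0,62,3):
    print(230+r,' '.join('%3d'%(1000*z) if z==z else ' --' for z in sub[r,:,2]))
C=-cv2.Rodrigues(p["rvec"])[0].T@p["tvec"].ravel();R=cv2.Rodrigues(p["rvec"])[0]
def at(u,v,z):
    d=R.T@np.linalg.inv(p["intrinsics"])@np.array([u,v,1.]);return (C+d*(z-C[2])/d[2]).round(4)
for n,(u,v) in dict(cl=(191,362),cr=(244,366),ol=(176,461),orr=(240,468)).items():
    print(n,at(u/3+340-.33,v/3+130-.33,.03))
print("shank", at(222/3+340,325/3+130,.026),at(219/3+340,355/3+130,.026))
E
```

```text
230  69  59  69  66  70  62  68  68  66  65  68  63  66  67  64  66  70  63  72  63  63  64  69  67  68  67  68  70  67  67  68  68  71  65  67
233  63  63  65  69  65  66  64  71  65  64  68  69  67  70  64  68  70  67  64  67  70  68  67  67  67  67  66  68  67  69  69  66  66  66  65
236   1   0  -4  -1  -1   0   0   0  -2   2   2  -1   1  59  63  65  62  60  67  63  62  61  61  65  66  64  64  68  66  65  63  67  63  69  65
239   0  -1   0  -6   1   1  -1   0   0  -2  -2   0   0   1   0   3  19  22  22  25  24  -7  -4   2  -1   0  -1   4   4   0  -3  -8   0  -2  -4
242   1   4   1  -2   0  -2   1   1   0  -4  -6   0   2  -1  -5  -2  20  24  25  25  24   0   0  -3   2   2  -4  -3  -3  -2  -4   0  -6   1   0
245   1  -4   0   3  -2  -4  -1  -4  -3   0  -5  -6  -1  -2   0  -1  25  24  27  22  -8  -4   2  -3   0   0  -1  -2   0  -3   0  -2   5  -3   0
248   0   0  -3  -2  -2   0  -2  -2   0  -1   0   1  -3  -2   0  23  23  22  20  28  -3   2  -1  -6   0   0  -4  -2   0   0   0  -2  -3   0   2
251   1  -1   3  -4   2   1  -6   1  13  30  30  26  26  28  30  29  31  29  28  33  27  26 
[... 1398 characters left out ...]
3  -1   5   3   5   1   4  -2   5  14  28   0  -3  -1  -2   0  -1  -3  -2   1   0  -5  -2  -2
284   0  -5   0   0  -1  -1   0   1   0   4  -3   3   1   4   5   4   8   0   5  12  24  28   0   2  -1   3   0   2  -1  -1  -3   5   0  -4  -2
287   4   0  -2  -3  -1  -5  -5   1  -3  -3   0   0  -3   0  -2  -2  -1   0  -7  -2   0   0  -2   2  -2   0   0  -1   2  -4   1   1  -1   4   2
290   0  -4  -2  -4   0  -1   0   1  -1  -4   0  -3   0   0   0  -1  -2   1  -3   0  -2  -4   4  -1  -4  -1   0  -1   1   3   1  -1  -1  -2   1
cl [ 0.5023 -0.2443  0.03  ]
cr [ 0.4994 -0.2897  0.03  ]
ol [ 0.4175 -0.231   0.03  ]
orr [ 0.4123 -0.2853  0.03  ]
shank [ 0.5342 -0.2728  0.026 ] [ 0.5082 -0.2699  0.026 ]
```

```bash
python3 - <<'E'
from h import *
p=dict(np.load("pics/top0.npz"));W=cloud(p)
C=-cv2.Rodrigues(p["rvec"])[0].T@p["tvec"].ravel();R=cv2.Rodrigues(p["rvec"])[0]
def at(u,v,z):
    d=R.T@np.linalg.inv(p["intrinsics"])@np.array([u,v,1.]);return (C+d*(z-C[2])/d[2])
L=[];Rr=[]
for v in range(256,283):
    row=W[v,395:430,2]; m=np.where((row>.02))[0]+395
    l=m[m<409];r=m[m>=412]
    if len(l):L.append(at(l.mean(),v,.028))
    if len(r):Rr.append(at(r.mean(),v,.028))
for A in (L,Rr):
    A=np.array(A);k=np.polyfit(A[:,0],A[:,1],1);print(np.degrees(np.arctan(k[0])),np.polyval(k,[.42,.46,.5]),np.std(A[:,1]-np.polyval(k,A[:,0])))
E
```

```text
-8.53399999661046 [-0.23446272 -0.24046503 -0.24646734] 0.0005253460136200709
-6.994187525651965 [-0.27631171 -0.28121897 -0.28612624] 0.0016967485179466102
```

```bash
cat > g.py <<'E'
# usage: g.py x y z yaw_deg : deltas in tool axes to put TCP at xyz, tool down, tool x at yaw
import sys,numpy as np
from scipy.spatial.transform import Rotation as Ro
from station import ctrl
s=ctrl.state();R=np.array(s["eef_rot"]);p=np.array(s["ee_pos"])
print("t",round(s["t"],2),"tcp",p.round(4),"yaw",round(np.degrees(np.arctan2(R[1,0],R[0,0])),1),"F",np.round(s["wrist_force"],1),"g",round(s["grip_width"],3),"q",np.round(s["joint_pos"],2))
a=list(map(float,sys.argv[1:]))
for i in range(0,len(a),4):
    x,y,z,w=a[i:i+4];w=np.radians(w)
    T=np.array([[np.cos(w),np.sin(w),0],[np.sin(w),-np.cos(w),0],[0,0,-1]])
    print("xyz cm",(R.T@(np.array([x,y,z])-p)*100).round(2),"dr",np.degrees(Ro.from_matrix(R.T@T).as_rotvec()).round(1))
E
python3 g.py .46 .1 .25 82.2
```

```text
t 1.0 tcp [0.2808 0.5862 0.2387] yaw 64.4 F [-0.8  0.1 -0.3] g 1.0 q [-1.19  0.54 -0.    1.54  0.    1.07 -0.07]
xyz cm [-36.11  37.16  -1.13] dr [  0.   -0.  -17.8]
```

```bash
python3 -m jog '[{"xyz":[-36,37,-1],"dr":[0,0,-18]},{"xyz":[-36,37,-1],"dr":[0,0,-18]},{"xyz":[-36,37,-1],"dr":[0,0,-18]},{"xyz":[-36,37,-1],"dr":[0,0,-18]},{"xyz":[-36,37,-1],"dr":[0,0,-18]}]' 1 40; python3 g.py .46 .1 .25 82.2 .4703 -.2624 .25 82.2
```

```text
t: 1.42
ee_pos: [0.3531, 0.3888, 0.2429]
eef_rot: [[0.132, 0.991, 0.0], [0.991, -0.132, 0.0], [0.0, 0.0, -1.0]]
wrist_force: [1.2, 0.3, 0.0]
grip_width: 1.002
t 1.42 tcp [0.3531 0.3888 0.2429] yaw 82.4 F [1.2 0.3 0. ] g 1.002 q [-0.89  0.32 -0.04  1.86  0.02  0.96  0.5 ]
xyz cm [-27.22  14.4   -0.72] dr [ 0.  -0.   0.2]
xyz cm [-63.    20.19  -0.73] dr [ 0.  -0.   0.2]
```

```bash
python3 -m jog '[{"xyz":[-27,15,-1],"dr":[0,0,0]},{"xyz":[-27,15,-1],"dr":[0,0,0]},{"xyz":[-27,15,-1],"dr":[0,0,0]},{"xyz":[-27,15,-1],"dr":[0,0,0]},{"xyz":[-27,15,-1],"dr":[0,0,0]}]' ; python3 g.py .4703 -.2624 .2 82.2
```

```text
t: 1.83
ee_pos: [0.4292, 0.1949, 0.2499]
eef_rot: [[0.132, 0.991, 0.001], [0.991, -0.132, 0.001], [0.001, 0.001, -1.0]]
wrist_force: [2.0, 0.0, 0.2]
grip_width: 0.999
t 1.83 tcp [0.4292 0.1949 0.2499] yaw 82.4 F [2.  0.  0.2] g 0.999 q [-0.58  0.22  0.07  1.99 -0.02  0.94  0.93]
xyz cm [-44.79  10.09   4.96] dr [ 0.  -0.1  0.2]
```

```bash
python3 -m jog '[{"xyz":[-42,9,2],"dr":[0,0,0]},{"xyz":[-42,9,2],"dr":[0,0,0]},{"xyz":[-42,9,2],"dr":[0,0,0]},{"xyz":[-42,9,2],"dr":[0,0,0]},{"xyz":[-42,9,2],"dr":[0,0,0]}]' ; python3 g.py .4703 -.2624 .18 82.2
```

```text
t: 2.25
ee_pos: [0.4453, -0.0126, 0.2402]
eef_rot: [[0.132, 0.991, 0.002], [0.991, -0.132, 0.001], [0.001, 0.002, -1.0]]
wrist_force: [1.6, -0.4, -0.2]
grip_width: 1.0
t 2.25 tcp [ 0.4453 -0.0126  0.2402] yaw 82.4 F [ 1.6 -0.4 -0.2] g 1.0 q [-0.26  0.18  0.22  2.06 -0.05  0.9   1.42]
xyz cm [-24.45   5.76   6.  ] dr [ 0.1 -0.1  0.2]
```

```bash
python3 -m jog '[{"xyz":[-24.5,5.8,6],"dr":[0,0,0]},{"xyz":[-24.5,5.8,6],"dr":[0,0,0]},{"xyz":[-24.5,5.8,6],"dr":[0,0,0]},{"xyz":[-24.5,5.8,6],"dr":[0,0,0]},{"xyz":[-24.5,5.8,6],"dr":[0,0,0]}]' ; python3 -m jog '[{"xyz":[-4,0.5,1],"dr":[0,0,0]},{"xyz":[-4,0.5,1],"dr":[0,0,0]},{"xyz":[-4,0.5,1],"dr":[0,0,0]},{"xyz":[-4,0.5,1],"dr":[0,0,0]},{"xyz":[-4,0.5,1],"dr":[0,0,0]}]' ;python3 - <<'E'
from station import *
from h import *
p=optics.snapshot("wrist");cv2.imwrite("pics/w1.png",p["image"][:,:,::-1])
print(proj(p,[[.4703,-.2624,.03],[.5024,-.266,.03],[.4555,-.2603,0.03]]))
np.savez("pics/w1.npz",**{k:p[k] for k in ["image","z_map","intrinsics","rvec","tvec"]})
E
python3 g.py .4703 -.2624 .1 82.2
```

```text
t: 2.67
ee_pos: [0.4656, -0.2143, 0.1919]
eef_rot: [[0.131, 0.991, 0.003], [0.991, -0.131, 0.001], [0.001, 0.003, -1.0]]
wrist_force: [1.3, 0.1, 1.0]
grip_width: 1.001
t: 3.08
ee_pos: [0.4659, -0.2528, 0.182]
eef_rot: [[0.129, 0.992, 0.003], [0.992, -0.129, 0.002], [0.002, 0.003, -1.0]]
wrist_force: [0.5, 0.0, 0.3]
grip_width: 1.0
[[316.19537506 224.35074751]
 [317.13877565 256.31854184]
 [316.21093474 208.81961822]]
t 3.13 tcp [ 0.466  -0.2527  0.1821] yaw 82.6 F [ 0.3 -0.4 -0.2] g 1.003 q [ 0.16  0.42  0.32  1.92 -0.18  0.83  2.02]
xyz cm [-0.92  0.52  8.21] dr [ 0.2 -0.1  0.4]
```

View pics/w1.png

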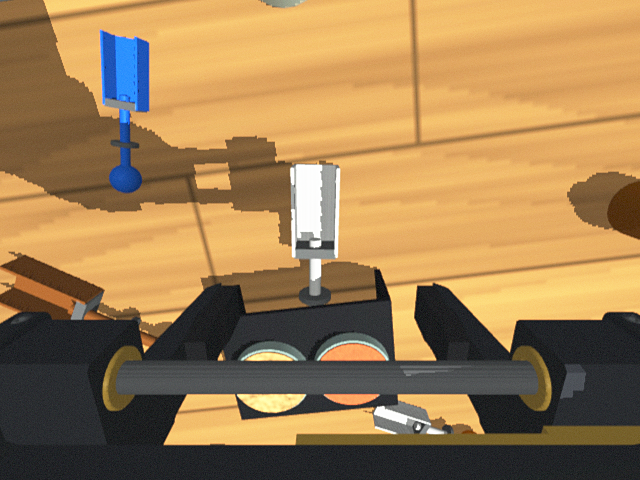

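The wrist picture shows the blade centred at (316,210) and aligned with the finger plane. The predicted closed end (317,256) matches. Descending.

```bash
python3 -m jog '[{"xyz":[-1,0.5,4],"dr":[0,0,0.4]},{"xyz":[-1,0.5,8],"dr":[0,0,0.4]},{"xyz":[-1,0.5,12],"dr":[0,0,0.4]},{"xyz":[-1,0.5,14],"dr":[0,0,0.4]},{"xyz":[-1,0.5,15],"dr":[0,0,0.4]}]' ; python3 g.py .4703 -.2624 .005 82.2
```

```text
t: 3.55
ee_pos: [0.4691, -0.2604, 0.0295]
eef_rot: [[0.133, 0.991, -0.0], [0.991, -0.133, 0.004], [0.004, -0.001, -1.0]]
wrist_force: [-0.8, 0.3, 0.7]
grip_width: 1.003
t 3.55 tcp [ 0.4691 -0.2604  0.0295] yaw 82.4 F [-0.8  0.3  0.7] g 1.003 q [ 0.25  0.68  0.22  1.96 -0.29  0.53  2.11]
xyz cm [-0.2   0.15  2.45] dr [-0.  -0.3  0.2]
```

```bash
python3 -m jog '[{"xyz":[-0.2,0.1,1],"dr":[0,-0.2,0.2]},{"xyz":[-0.2,0.1,2],"dr":[0,-0.2,0.2]},{"xyz":[-0.2,0.1,2.4],"dr":[0,-0.2,0.2]},{"xyz":[-0.2,0.1,2.4],"dr":[0,-0.2,0.2]},{"xyz":[-0.2,0.1,2.4],"dr":[0,-0.2,0.2]}]' ; python3 -m jog '[{"xyz":[0,0,0],"dr":[0,0,0]},{"xyz":[0,0,0],"dr":[0,0,0]},{"xyz":[0,0,0],"dr":[0,0,0]},{"xyz":[0,0,0],"dr":[0,0,0]},{"xyz":[0,0,0],"dr":[0,0,0]}]' 0 50; python3 -m jog '[{"xyz":[0,0,0],"dr":[0,0,0]},{"xyz":[0,0,0],"dr":[0,0,0]},{"xyz":[0,0,0],"dr":[0,0,0]},{"xyz":[0,0,0],"dr":[0,0,0]},{"xyz":[0,0,0],"dr":[0,0,0]}]' ; python3 g.py
```

```text
t: 3.97
ee_pos: [0.4705, -0.2627, 0.0063]
eef_rot: [[0.136, 0.991, 0.001], [0.991, -0.136, 0.0], [0.0, 0.001, -1.0]]
wrist_force: [-0.4, -1.7, -0.7]
grip_width: 1.0
t: 4.38
ee_pos: [0.4705, -0.2627, 0.0065]
eef_rot: [[0.136, 0.991, 0.001], [0.991, -0.136, 0.0], [0.0, 0.001, -1.0]]
wrist_force: [0.1, 0.2, 0.0]
grip_width: 0.644
t: 4.8
ee_pos: [0.4705, -0.2628, 0.0066]
eef_rot: [[0.136, 0.991, 0.001], [0.991, -0.136, 0.0], [0.0, 0.001, -1.0]]
wrist_force: [-0.7, -0.4, 1.5]
grip_width: 0.491
t 4.8 tcp [ 0.4705 -0.2628  0.0066] yaw 82.2 F [-0.7 -0.4  1.5] g 0.491 q [ 0.27  0.73  0.21  1.96 -0.3   0.49  2.12]
```

```bash
python3 -m jog '[{"xyz":[0,0,-0.3],"dr":[0,0,0]},{"xyz":[0,-1,-0.3],"dr":[0,0,0]},{"xyz":[0,-2,-0.3],"dr":[0,0,0]},{"xyz":[0,-3,-0.3],"dr":[0,0,0]},{"xyz":[0,-4,-0.3],"dr":[0,0,0]}]' ;python3 -m jog '[{"xyz":[0,-1.5,0],"dr":[0,0,0]},{"xyz":[0,-3,0],"dr":[0,0,0]},{"xyz":[0,-4.5,0],"dr":[0,0,0]},{"xyz":[0,-5.5,0],"dr":[0,0,0]},{"xyz":[0,-6,0],"dr":[0,0,0]}]'; python3 - <<'E'
from station import *
from h import *
p=optics.snapshot("top");cv2.imwrite("pics/t2.png",cv2.resize(p["image"][150:390,330:570,::-1],None,fx=2.5,fy=2.5))
E
python3 g.py
```

```text
t: 5.22
ee_pos: [0.4289, -0.257, 0.0094]
eef_rot: [[0.137, 0.991, -0.0], [0.991, -0.137, 0.001], [0.001, -0.0, -1.0]]
wrist_force: [0.2, -0.0, -1.6]
grip_width: 0.497
t: 5.63
ee_pos: [0.367, -0.2484, 0.0093]
eef_rot: [[0.138, 0.99, -0.002], [0.99, -0.138, 0.001], [0.001, -0.002, -1.0]]
wrist_force: [-0.2, 0.4, -1.1]
grip_width: 0.5
t 5.68 tcp [ 0.367  -0.2485  0.0093] yaw 82.1 F [-0.4 -0.8 -1.7] g 0.497 q [ 0.35  0.63  0.17  2.19 -0.3   0.34  2.21]
```

View pics/t2.png

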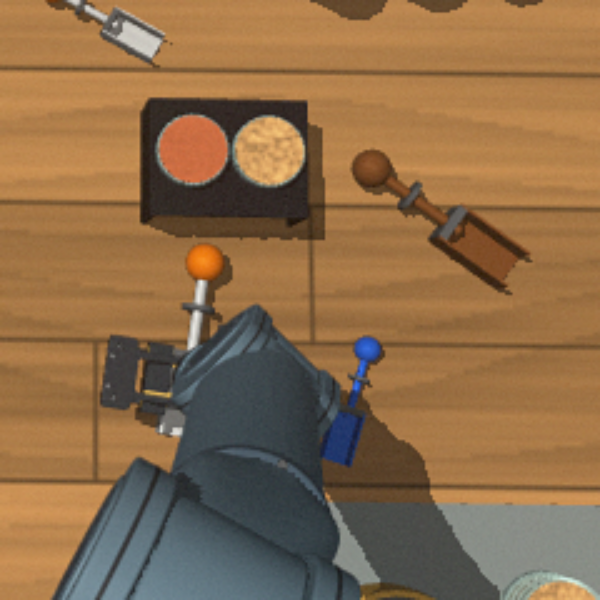

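The orange knob is clear of the shelf front (crop (205,262)). Lifting slightly and carrying to the open area.

```bash
python3 -m jog '[{"xyz":[0,0,-1],"dr":[0,0,0]},{"xyz":[0,0,-2.5],"dr":[0,0,0]},{"xyz":[1,0,-4],"dr":[0,0,0]},{"xyz":[3,0,-4],"dr":[0,0,0]},{"xyz":[5,0.5,-4],"dr":[0,0,-2]}]' ; python3 g.py .44 -.085 .05 90 
```

```text
t: 6.1
ee_pos: [0.3798, -0.2, 0.0509]
eef_rot: [[0.106, 0.994, 0.0], [0.994, -0.106, 0.0], [0.0, 0.0, -1.0]]
wrist_force: [-0.4, 0.5, -1.2]
grip_width: 0.495
t 6.1 tcp [ 0.3798 -0.2     0.0509] yaw 83.9 F [-0.4  0.5 -1.2] g 0.495 q [ 0.2   0.53  0.22  2.23 -0.27  0.42  2.1 ]
xyz cm [12.07  4.77  0.09] dr [ 0.  -0.  -6.1]
```

```bash
python3 -m jog '[{"xyz":[2.5,0.5,0],"dr":[0,0,-1]},{"xyz":[5,1,0],"dr":[0,0,-2]},{"xyz":[7.5,1.5,0],"dr":[0,0,-4]},{"xyz":[10,2.5,0],"dr":[0,0,-6]},{"xyz":[12,4,0],"dr":[0,0,-6]}]' ; python3 g.py .455 -.085 .0095 90 
```

```text
t: 6.52
ee_pos: [0.4326, -0.0825, 0.0516]
eef_rot: [[-0.002, 1.0, -0.0], [1.0, 0.002, 0.001], [0.001, 0.0, -1.0]]
wrist_force: [0.3, 0.0, -1.8]
grip_width: 0.491
t 6.52 tcp [ 0.4326 -0.0825  0.0516] yaw 90.1 F [ 0.3  0.  -1.8] g 0.491 q [-0.09  0.53  0.22  2.2  -0.27  0.43  1.91]
xyz cm [-0.26  2.24  4.21] dr [-0.  -0.1  0.1]
```

```bash
python3 -m jog '[{"xyz":[-0.2,1,1],"dr":[0,0,0]},{"xyz":[-0.2,2,2],"dr":[0,0,0]},{"xyz":[-0.2,2,3.2],"dr":[0,0,0]},{"xyz":[-0.2,2,4],"dr":[0,0,0]},{"xyz":[-0.2,2,4.4],"dr":[0,0,0]}]' ; python3 -m jog '[{"xyz":[0,0,0.1],"dr":[0,0,0]},{"xyz":[0,0,0.1],"dr":[0,0,0]},{"xyz":[0,0,0.1],"dr":[0,0,0]},{"xyz":[0,0,0.1],"dr":[0,0,0]},{"xyz":[0,0,0.1],"dr":[0,0,0]}]' 1; python3 -m jog '[{"xyz":[0,0,0],"dr":[0,0,0]},{"xyz":[0,0,0],"dr":[0,0,0]},{"xyz":[0,0,0],"dr":[0,0,0]},{"xyz":[0,0,0],"dr":[0,0,0]},{"xyz":[0,0,0],"dr":[0,0,0]}]' 1;python3 g.py
```

```text
t: 6.93
ee_pos: [0.4526, -0.0841, 0.0072]
eef_rot: [[-0.003, 1.0, -0.001], [1.0, 0.003, 0.001], [0.001, -0.001, -1.0]]
wrist_force: [-1.4, -0.1, -2.0]
grip_width: 0.495
t: 7.35
ee_pos: [0.4529, -0.0843, 0.0066]
eef_rot: [[-0.003, 1.0, 0.0], [1.0, 0.003, 0.001], [0.001, 0.0, -1.0]]
wrist_force: [0.2, -0.4, -0.8]
grip_width: 0.849
t: 7.77
ee_pos: [0.4529, -0.0843, 0.0066]
eef_rot: [[-0.003, 1.0, 0.0], [1.0, 0.003, 0.001], [0.001, 0.0, -1.0]]
wrist_force: [-0.0, 0.3, 0.3]
grip_width: 0.999
t 7.77 tcp [ 0.4529 -0.0843  0.0066] yaw 90.1 F [-0.   0.3  0.3] g 0.999 q [-0.05  0.65  0.17  2.15 -0.3   0.36  1.94]
```

Released. Going up for a look.

```bash
python3 -m jog '[{"xyz":[0,0,-4],"dr":[0,0,0]},{"xyz":[0,0,-8],"dr":[0,0,0]},{"xyz":[0,0,-12],"dr":[0,0,0]},{"xyz":[0,0,-15],"dr":[0,0,0]},{"xyz":[0,0,-15],"dr":[0,0,0]}]' ; python3 - <<'E'
from station import *
from h import *
p=optics.snapshot("wrist");cv2.imwrite("pics/w3.png",p["image"][:,:,::-1])
q=optics.snapshot("top");cv2.imwrite("pics/t3.png",cv2.resize(q["image"][100:340,240:480,::-1],None,fx=2.5,fy=2.5))
for n,p in(("w",p),("t",q)):
    W=cloud(p);hsv=cv2.cvtColor(p["image"],cv2.COLOR_RGB2HSV)
    m=(hsv[...,0]<18)&(hsv[...,0]>4)&(hsv[...,1]>200)&(hsv[...,2]>180)&(W[...,2]>.012)&(W[...,2]<.06)&(W[...,1]<-.03)&(W[...,1]>-.14)&(W[...,0]<.68)
    P=W[m];print(n,m.sum(),np.nanmedian(P,0),P.max(0),P.min(0))
E
python3 g.py
```

```text
t: 8.18
ee_pos: [0.4562, -0.0851, 0.1618]
eef_rot: [[-0.002, 1.0, 0.009], [1.0, 0.002, 0.001], [0.001, 0.009, -1.0]]
wrist_force: [1.7, -0.3, -0.6]
grip_width: 0.998
w 368 [ 0.56716834 -0.09081878  0.03074066] [ 0.58980627 -0.06661429  0.03762827] [ 0.56143129 -0.10185288  0.01743435]
t 56 [ 0.58602152 -0.08580178  0.03596827] [ 0.59557227 -0.07037941  0.04266682] [ 0.57287145 -0.09635703  0.02556038]
t 8.28 tcp [ 0.4536 -0.0843  0.1576] yaw 90.2 F [ 0.3  0.4 -0.7] g 1.003 q [-0.18  0.35  0.32  2.11 -0.17  0.71  1.83]
```

View pics/t3.png

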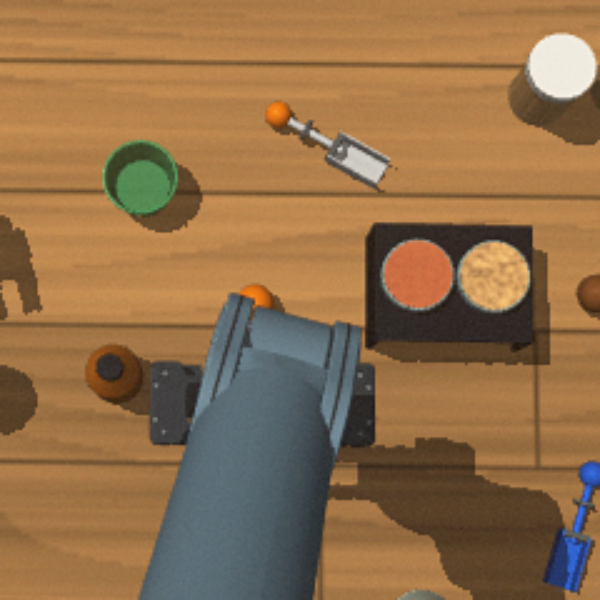

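View pics/w3.png

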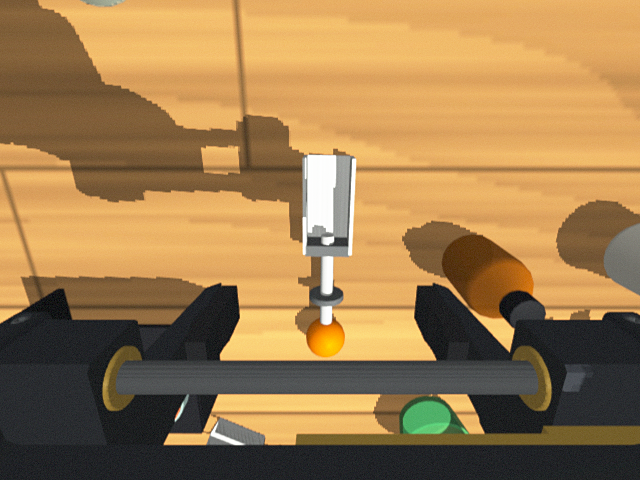

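The scoop lies alone, with its knob at wrist (326,338) and blade at (329,205).

```bash
python3 - <<'E'
from station import *
from h import *
p=optics.snapshot("wrist");R=cv2.Rodrigues(np.array(p["rvec"],float))[0];C=-R.T@np.array(p["tvec"]).ravel()
def at(u,v,z):
    d=R.T@np.linalg.inv(p["intrinsics"])@np.array([u,v,1.]);return (C+d*(z-C[2])/d[2]).round(4)
hsv=cv2.cvtColor(p["image"],cv2.COLOR_RGB2HSV)
m=((hsv[...,0]<20)&(hsv[...,1]>200)&(hsv[...,2]>150)).astype(np.uint8);m[:300]=0;m[362:]=0;m[:,:290]=0;m[:,360:]=0
n,l,st,c=cv2.connectedComponentsWithStats(m);i=1+st[1:,4].argmax();print(st[i],c[i])
x,y,w,h=st[i][:4];print("knob",at(x+w/2-.5,y+h/2-.5,.02))
print("closed end",at(304,247,.03),at(353,247,.03),"open",at(304,155,.03),at(355,157,.03))
print("tcp",ctrl.state()["ee_pos"])
E
python3 g.py .578 -.085 .12 90
```

```text
[306 328  38  33 649] [322.14021572 341.08474576]
knob [ 0.5816 -0.0856  0.02  ]
closed end [ 0.4728 -0.1036  0.03  ] [ 0.4727 -0.0604  0.03  ] open [ 0.3939 -0.1021  0.03  ] [ 0.3953 -0.061   0.03  ]
tcp [ 0.45257406 -0.08420421  0.15641739]
t 8.33 tcp [ 0.4526 -0.0842  0.1564] yaw 90.2 F [ 0.3 -0.2 -0.1] g 1.001 q [-0.18  0.35  0.32  2.11 -0.17  0.7   1.83]
xyz cm [-0.12 12.54  3.64] dr [ 0.  -0.1  0.2]
```

```bash
python3 -m jog '[{"xyz":[0,4,1],"dr":[0,0,0]},{"xyz":[0,8,2],"dr":[0,0,0]},{"xyz":[0,12,3],"dr":[0,0,0]},{"xyz":[0,12.4,4],"dr":[0,0,0]},{"xyz":[0,12.4,5],"dr":[0,0,0]}]' ; python3 -m jog '[{"xyz":[0,0,1],"dr":[0,0,0]},{"xyz":[0,0,1],"dr":[0,0,0]},{"xyz":[0,0,1],"dr":[0,0,0]},{"xyz":[0,0,1],"dr":[0,0,0]},{"xyz":[0,0,1],"dr":[0,0,0]}]';python3 - <<'E'
from station import *
from h import *
p=optics.snapshot("wrist");cv2.imwrite("pics/w4.png",p["image"][:,:,::-1])
for x in(.572,.577,.582): print(proj(p,[[x,-.085,.02]]))
np.savez("pics/w4.npz",**{k:p[k] for k in ["image","z_map","intrinsics","rvec","tvec"]})
E
python3 g.py .577 -.085 .05 90
```

```text
t: 8.75
ee_pos: [0.5773, -0.0834, 0.1036]
eef_rot: [[-0.004, 1.0, -0.002], [1.0, 0.004, 0.001], [0.001, -0.002, -1.0]]
wrist_force: [-0.8, -0.1, 0.1]
grip_width: 1.004
t: 9.17
ee_pos: [0.5771, -0.0836, 0.0943]
eef_rot: [[-0.004, 1.0, -0.001], [1.0, 0.004, 0.001], [0.001, -0.001, -1.0]]
wrist_force: [-0.0, 0.9, -0.1]
grip_width: 0.998
[[323.97911095 241.50085308]]
[[323.97569626 248.14919528]]
[[323.97232742 254.70825831]]
t 9.22 tcp [ 0.5773 -0.0835  0.0944] yaw 90.2 F [ 0.1  0.3 -0.8] g 0.999 q [-0.14  0.63  0.28  1.83 -0.25  0.72  1.85]
xyz cm [-0.16 -0.03  4.44] dr [-0.  -0.1  0.2]
```

View pics/w4.png

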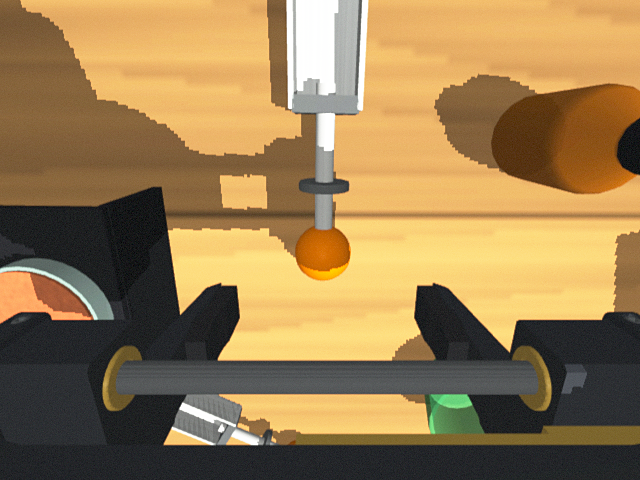

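Knob at (323,253) gives x≈0.580, y≈-0.0845.

```bash
python3 -m jog '[{"xyz":[-0.1,0.2,3],"dr":[0,0,0]},{"xyz":[-0.1,0.2,6],"dr":[0,0,0]},{"xyz":[-0.1,0.2,8],"dr":[0,0,0]},{"xyz":[-0.1,0.2,9],"dr":[0,0,0]},{"xyz":[-0.1,0.2,9.1],"dr":[0,0,0]}]' ; python3 g.py .5795 -.0845 .003 90
```

```text
t: 9.63
ee_pos: [0.578, -0.0842, 0.0021]
eef_rot: [[-0.004, 1.0, -0.003], [1.0, 0.004, 0.002], [0.002, -0.003, -1.0]]
wrist_force: [-0.0, 0.1, 1.0]
grip_width: 1.0
t 9.63 tcp [ 0.578  -0.0842  0.0021] yaw 90.2 F [-0.   0.1  1. ] g 1.0 q [-0.09  0.78  0.22  1.83 -0.3   0.56  1.89]
xyz cm [-0.03  0.15 -0.09] dr [-0.2 -0.1  0.2]
```

```bash
python3 -m jog '[{"xyz":[0,0.15,-0.1],"dr":[0,0,0]},{"xyz":[0,0.15,-0.1],"dr":[0,0,0]},{"xyz":[0,0.15,-0.1],"dr":[0,0,0]},{"xyz":[0,0.15,-0.1],"dr":[0,0,0]},{"xyz":[0,0.15,-0.1],"dr":[0,0,0]}]' 0 55; python3 -m jog '[{"xyz":[0,0,0],"dr":[0,0,0]},{"xyz":[0,0,0],"dr":[0,0,0]},{"xyz":[0,0,0],"dr":[0,0,0]},{"xyz":[0,0,0],"dr":[0,0,0]},{"xyz":[0,0,0],"dr":[0,0,0]}]'; python3 -m jog '[{"xyz":[0,0,0],"dr":[0,0,0]},{"xyz":[0,0,-1],"dr":[0,0,0]},{"xyz":[0,0,-2],"dr":[0,0,0]},{"xyz":[0,0,-3],"dr":[0,0,0]},{"xyz":[0,0,-4],"dr":[0,0,0]}]'; python3 g.py
```

```text
t: 10.05
ee_pos: [0.5802, -0.0842, 0.004]
eef_rot: [[-0.004, 1.0, -0.002], [1.0, 0.004, 0.002], [0.002, -0.002, -1.0]]
wrist_force: [-0.6, 0.7, -0.3]
grip_width: 0.649
t: 10.47
ee_pos: [0.5805, -0.0843, 0.0041]
eef_rot: [[-0.004, 1.0, -0.001], [1.0, 0.004, 0.002], [0.002, -0.001, -1.0]]
wrist_force: [0.3, -0.2, 1.2]
grip_width: 0.425
t: 10.88
ee_pos: [0.5807, -0.0844, 0.0454]
eef_rot: [[-0.004, 1.0, -0.001], [1.0, 0.004, 0.001], [0.001, -0.001, -1.0]]
wrist_force: [-0.2, 0.4, -1.9]
grip_width: 0.427
t 10.88 tcp [ 0.5807 -0.0844  0.0454] yaw 90.2 F [-0.2  0.4 -1.9] g 0.427 q [-0.11  0.71  0.25  1.83 -0.28  0.63  1.88]
```

```bash
python3 -m jog '[{"xyz":[0,0,-3],"dr":[0,0,0]},{"xyz":[0,0,-6],"dr":[0,0,0]},{"xyz":[0,0,-9],"dr":[0,0,0]},{"xyz":[0,0,-12],"dr":[0,0,0]},{"xyz":[0,0,-15],"dr":[0,0,0]}]';python3 -m jog '[{"xyz":[0,0,-3],"dr":[0,0,0]},{"xyz":[0,0,-6],"dr":[0,0,0]},{"xyz":[0,0,-9],"dr":[0,0,0]},{"xyz":[0,0,-12],"dr":[0,0,0]},{"xyz":[0,0,-14],"dr":[0,0,0]}]';python3 -m jog '[{"xyz":[0,0,-0.5],"dr":[0,0,0]},{"xyz":[0,0,-0.5],"dr":[0,0,0]},{"xyz":[0,0,-0.5],"dr":[0,0,0]},{"xyz":[0,0,-0.5],"dr":[0,0,0]},{"xyz":[0,0,-0.5],"dr":[0,0,0]}]'; python3 - <<'E'
from station import *
from h import *
p=optics.snapshot("wrist");cv2.imwrite("pics/w5.png",p["image"][:,:,::-1])
p=optics.snapshot("scene");cv2.imwrite("pics/s5.png",cv2.resize(p["image"][100:340,180:480,::-1],None,fx=2.5,fy=2.5))
E
python3 g.py
```

```text
t: 11.3
ee_pos: [0.5804, -0.0846, 0.1979]
eef_rot: [[-0.003, 1.0, -0.0], [1.0, 0.003, 0.002], [0.002, -0.0, -1.0]]
wrist_force: [0.9, -0.0, -2.8]
grip_width: 0.431
t: 11.72
ee_pos: [0.5806, -0.0853, 0.3421]
eef_rot: [[-0.003, 1.0, 0.004], [1.0, 0.003, 0.002], [0.002, 0.004, -1.0]]
wrist_force: [0.4, 0.2, -2.5]
grip_width: 0.424
t: 12.13
ee_pos: [0.5797, -0.085, 0.3453]
eef_rot: [[-0.003, 1.0, 0.001], [1.0, 0.003, 0.002], [0.002, 0.001, -1.0]]
wrist_force: [0.1, -0.5, -1.8]
grip_width: 0.427
t 12.23 tcp [ 0.5801 -0.0851  0.3458] yaw 90.2 F [-0.5  1.1 -2.5] g 0.428 q [-0.21  0.34  0.37  1.6  -0.13  1.22  1.76]
```

View pics/s5.png

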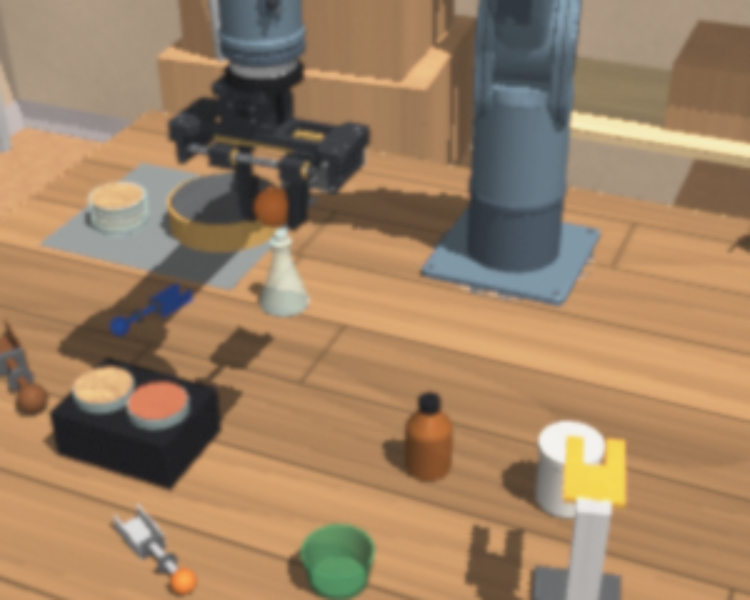

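```bash
python3 -m jog '[{"xyz":[0,0,0],"dr":[0,0,0]},{"xyz":[0,0,0],"dr":[0,0,0]},{"xyz":[0,0,0],"dr":[0,0,0]},{"xyz":[0,0,0],"dr":[0,0,0]},{"xyz":[0,0,0],"dr":[0,0,0]}]' 0 4; python3 - <<'E'
from station import *
from h import *
p=optics.snapshot("wrist");cv2.imwrite("pics/w6.png",cv2.resize(p["image"][:,:,::-1],None,fx=.6,fy=.6))
p=optics.snapshot("scene");cv2.imwrite("pics/s6.png",cv2.resize(p["image"][100:260,220:360,::-1],None,fx=3.5,fy=3.5))
E
python3 g.py
```

```text
t: 12.65
ee_pos: [0.5805, -0.0851, 0.346]
eef_rot: [[-0.003, 1.0, 0.002], [1.0, 0.003, 0.002], [0.002, 0.002, -1.0]]
wrist_force: [-0.7, -0.2, -0.0]
grip_width: 0.448
t 12.75 tcp [ 0.5804 -0.0852  0.3461] yaw 90.2 F [ 0.6 -0.5 -1.6] g 0.447 q [-0.21  0.34  0.37  1.6  -0.13  1.22  1.76]
```

View pics/s6.png

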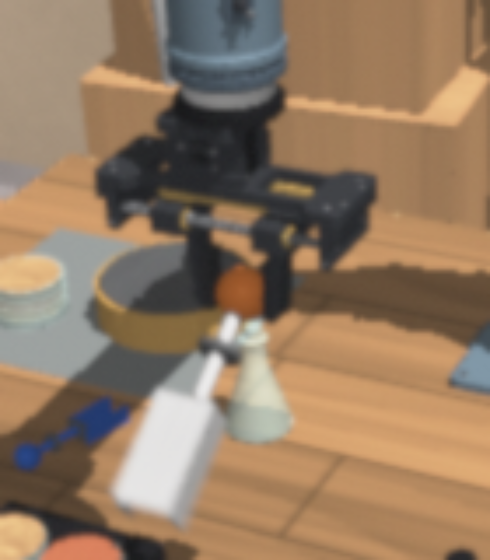

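View pics/w6.png

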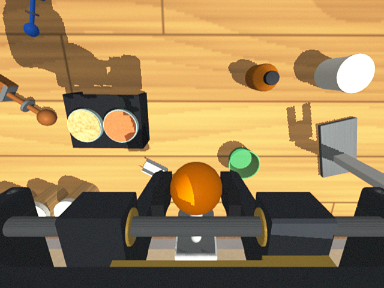

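It is swinging and has just gone past vertical towards +x. Waiting for it to settle.

```bash
for i in 1 2 3 4; do python3 -m jog '[{"xyz":[0,0,0],"dr":[0,0,0]},{"xyz":[0,0,0],"dr":[0,0,0]},{"xyz":[0,0,0],"dr":[0,0,0]},{"xyz":[0,0,0],"dr":[0,0,0]},{"xyz":[0,0,0],"dr":[0,0,0]}]' 0 4 >/dev/null; done; python3 - <<'E'
from station import *
from h import *
a=[]
for i in range(2):
    p=optics.snapshot("scene");a.append(p["image"][100:260,220:340,::-1])
    W=cloud(p)
    m=(W[...,0]>.4)&(W[...,0]<.75)&(abs(W[...,1]+.085)<.04)&(W[...,2]>.15)&(W[...,2]<.34)
    P=W[m]; print(len(P))
    for lo in np.arange(.17,.33,.02):
        q=P[(P[:,2]>=lo)&(P[:,2]<lo+.02)]
        if len(q): print(round(lo,2),np.median(q,0).round(3))
cv2.imwrite("pics/s7.png",cv2.resize(np.hstack(a),None,fx=3,fy=3))
E
python3 g.py
```

```text
646
0.17 [ 0.531 -0.077  0.184]
0.19 [ 0.537 -0.072  0.199]
0.21 [ 0.546 -0.072  0.22 ]
0.23 [ 0.553 -0.072  0.24 ]
0.25 [ 0.55  -0.078  0.259]
0.27 [ 0.554 -0.081  0.28 ]
0.29 [ 0.566 -0.079  0.305]
0.31 [ 0.568 -0.08   0.314]
646
0.17 [ 0.533 -0.077  0.183]
0.19 [ 0.539 -0.071  0.201]
0.21 [ 0.547 -0.072  0.22 ]
0.23 [ 0.555 -0.073  0.24 ]
0.25 [ 0.551 -0.079  0.258]
0.27 [ 0.554 -0.08   0.279]
0.29 [ 0.567 -0.08   0.305]
0.31 [ 0.566 -0.079  0.313]
t 14.52 tcp [ 0.5802 -0.0852  0.346 ] yaw 90.2 F [-0.7 -0.6 -2.1] g 0.448 q [-0.21  0.34  0.37  1.6  -0.13  1.22  1.76]
```

View pics/s7.png

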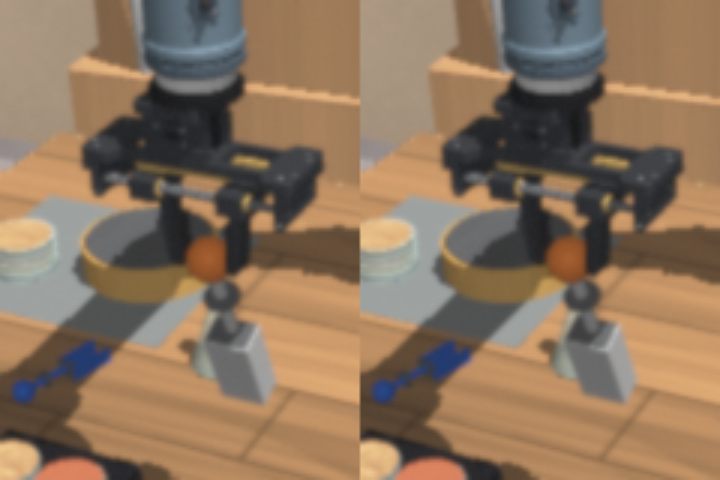

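It has come to rest about 20° short of vertical because of friction. Slackening to 3 N.

```bash
cat > ang.py <<'E'
from station import *
from h import *
import sys
a=[];t=np.array(ctrl.state()["ee_pos"])
p=optics.snapshot("scene");q=proj(p,t[None])[0].astype(int);u=max(q[0]-70,0);v=max(q[1]-60,0)
cv2.imwrite("pics/%s.png"%sys.argv[1],cv2.resize(p["image"][v:v+160,u:u+140,::-1],None,fx=3,fy=3))
W=cloud(p)
m=(abs(W[...,0]-t[0])<.2)&(abs(W[...,1]-t[1])<.05)&(W[...,2]>t[2]-.19)&(W[...,2]<t[2]-.09)
P=W[m]
# blade back face fit x vs z
if len(P)>20:
    for k in range(3):
        c=np.polyfit(P[:,2],P[:,0],1);r=abs(P[:,0]-np.polyval(c,P[:,2]));P=P[r<max(.008,np.median(r)*2)]
    print(len(P),"lean x deg",np.degrees(np.arctan(c[0])).round(1))
    c=np.polyfit(P[:,2],P[:,1],1);print("lean y deg",np.degrees(np.arctan(c[0])).round(1), "z min",P[:,2].min().round(3))
print("t",ctrl.state()["t"])
E
python3 ang.py s8a
python3 -m jog '[{"xyz":[0,0,0],"dr":[0,0,0]},{"xyz":[0,0,0],"dr":[0,0,0]},{"xyz":[0,0,0],"dr":[0,0,0]},{"xyz":[0,0,0],"dr":[0,0,0]},{"xyz":[0,0,0],"dr":[0,0,0]}]' 0 3 ;python3 -m jog '[{"xyz":[0,0,0],"dr":[0,0,0]},{"xyz":[0,0,0],"dr":[0,0,0]},{"xyz":[0,0,0],"dr":[0,0,0]},{"xyz":[0,0,0],"dr":[0,0,0]},{"xyz":[0,0,0],"dr":[0,0,0]}]' 0 3; python3 ang.py s8
```

```text
336 lean x deg 16.1
lean y deg 0.7 z min 0.172
t 14.5667
t: 14.98
ee_pos: [0.5803, -0.0852, 0.346]
eef_rot: [[-0.003, 1.0, 0.002], [1.0, 0.003, 0.002], [0.002, 0.002, -1.0]]
wrist_force: [-0.4, 0.3, -3.0]
grip_width: 0.451
t: 15.4
ee_pos: [0.5803, -0.0852, 0.3461]
eef_rot: [[-0.003, 1.0, 0.002], [1.0, 0.003, 0.002], [0.002, 0.002, -1.0]]
wrist_force: [0.8, 0.4, -1.4]
grip_width: 0.451
449 lean x deg -1.7
lean y deg -0.4 z min 0.166
t 15.45
```

View pics/s8.png

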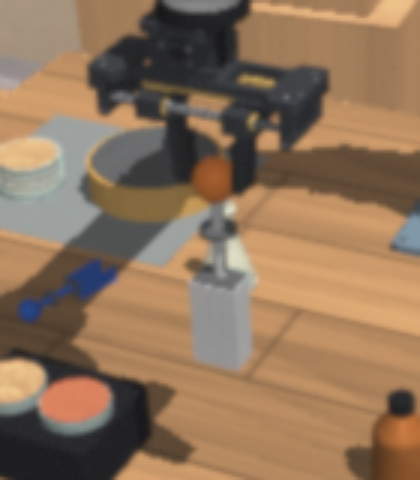

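```bash
python3 -m jog '[{"xyz":[0,0,0],"dr":[0,0,0]},{"xyz":[0,0,0],"dr":[0,0,0]},{"xyz":[0,0,0],"dr":[0,0,0]},{"xyz":[0,0,0],"dr":[0,0,0]},{"xyz":[0,0,0],"dr":[0,0,0]}]' 0 3; python3 ang.py s9;  python3 - <<'E'
from station import *
from h import *
p=optics.snapshot("scene");W=cloud(p);hsv=cv2.cvtColor(p["image"],cv2.COLOR_RGB2HSV)
m=(hsv[...,0]<18)&(hsv[...,1]>150)&(abs(W[...,0]-.58)<.04)&(abs(W[...,1]+.085)<.04)&(W[...,2]>.3)
P=W[m];print(len(P),P.min(0),P.max(0))
t=W[(abs(W[...,0]-.58)<.06)&(abs(W[...,1]+.085)<.04)&(W[...,2]>.1)&(W[...,2]<.3)]
print(np.percentile(t[:,2],[0,1,3,10]))
v=np.argwhere(m);print(v.min(0),v.max(0))
E
```

```text
t: 15.87
ee_pos: [0.5804, -0.0852, 0.3461]
eef_rot: [[-0.003, 1.0, 0.002], [1.0, 0.003, 0.002], [0.002, 0.002, -1.0]]
wrist_force: [-0.2, -0.1, -1.7]
grip_width: 0.45
444 lean x deg -0.2
lean y deg -0.1 z min 0.167
t 15.9167
162 [ 0.57323395 -0.10416916  0.33585616] [ 0.60042202 -0.06551525  0.36911465]
[0.16698607 0.16901985 0.17221933 0.17999219]
[179 282] [193 294]
```

Lean is about 0°, but the tip height suggests the ball crept down in the slack grip. Gripping firmly now, then checking.

```bash
python3 -m jog '[{"xyz":[0,0,0],"dr":[0,0,0]},{"xyz":[0,0,0],"dr":[0,0,0]},{"xyz":[0,0,0],"dr":[0,0,0]},{"xyz":[0,0,0],"dr":[0,0,0]},{"xyz":[0,0,0],"dr":[0,0,0]}]' 0 50; python3 ang.py s10;  python3 - <<'E'
from station import *
from h import *
p=optics.snapshot("scene");W=cloud(p)
t=W[(abs(W[...,0]-.58)<.06)&(abs(W[...,1]+.085)<.04)&(W[...,2]>.1)&(W[...,2]<.3)]
print(np.percentile(t[:,2],[0,1,3,10]))
im=p["image"].copy()
for z in (.346,.356,.365): print(z,proj(p,[[.58,-.085,z]]))
p["image"]
cv2.imwrite("pics/s11.png",cv2.resize(im[140:260,240:340,::-1],None,fx=5,fy=5,interpolation=cv2.INTER_CUBIC))
w=optics.snapshot("wrist");cv2.imwrite("pics/w11.png",w["image"][:,:,::-1])
for z in (.346,.356,.365): print(z,proj(w,[[.58,-.085,z]]))
E
```

```text
t: 16.38
ee_pos: [0.5804, -0.0852, 0.3461]
eef_rot: [[-0.003, 1.0, 0.002], [1.0, 0.003, 0.002], [0.002, 0.002, -1.0]]
wrist_force: [1.9, 0.3, -2.2]
grip_width: 0.428
431 lean x deg 1.5
lean y deg 0.5 z min 0.164
t 16.4333
[0.16556657 0.16845908 0.17054376 0.17911922]
0.346 [[288.79949534 187.73083371]]
0.356 [[288.56931075 184.24465173]]
0.365 [[288.36018143 181.07735517]]
0.346 [[326.46853109 299.82106615]]
0.356 [[326.51364091 310.51263922]]
0.365 [[326.5592371  321.31948413]]
```

View pics/s11.png

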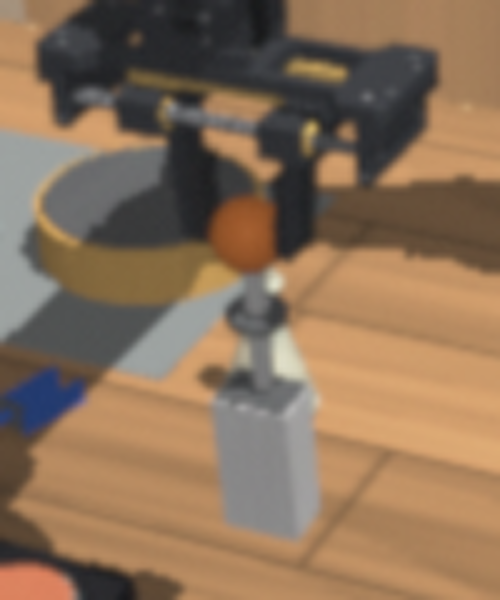

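View pics/w11.png

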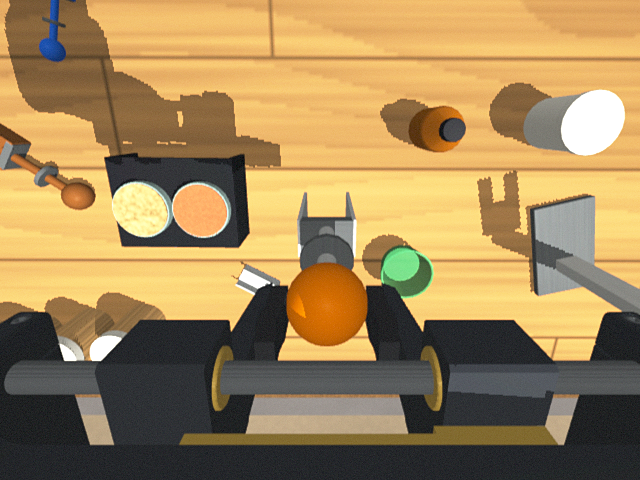

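Ball is firmly held about 4 mm above the fingertips (it crept ~12 mm), hanging straight. Now refining the fork pose.

```bash
python3 - <<'E'
from h import *
p=dict(np.load("pics/top0.npz"));R=cv2.Rodrigues(p["rvec"])[0];C=-R.T@p["tvec"].ravel()
def at(u,v,z):
    d=R.T@np.linalg.inv(p["intrinsics"])@np.array([u,v,1.]);return (C+d*(z-C[2])/d[2])[:2]
hsv=cv2.cvtColor(p["image"],cv2.COLOR_RGB2HSV)
m=((hsv[...,0]>18)&(hsv[...,0]<34)&(hsv[...,1]>190)&(hsv[...,2]>150)).astype(np.uint8);m[:,:150]=0;m[:,240:]=0;m[:130]=0;m[215:]=0
print(m.sum())
P=np.array([at(u,v,.196) for v,u in np.argwhere(m)])
# model fit: maximise area overlap via rendering
from scipy.optimize import minimize
vv,uu=np.mgrid[140:215,155:230]
G=np.array([[at(u+du,v+dv,.196) for du in(-.25,.25) for dv in (-.25,.25)] for v,u in zip(vv.ravel(),uu.ravel())])
M=m[140:215,155:230].ravel()
def cost(q):
    x,y,a=q[0]/1000,q[1]/1000,np.radians(q[2])
    d=G-[x,y];X=(d[...,0]*np.cos(a)+d[...,1]*np.sin(a))*1000;Y=(-d[...,0]*np.sin(a)+d[...,1]*np.cos(a))*1000
    s=lambda t:1/(1+np.exp(-t/.6))
    f=s(X+28)*s(62-X)*s(Y+28)*s(28-Y);slot=s(12-X)*s(Y+10)*s(10-Y)
    return ((f*(1-slot)).mean(1)-M).__pow__(2).sum()
best=min((minimize(cost,[632.6+i,275.3+j,14.7],method="Nelder-Mead",options=dict(xatol=.05,fatol=.05)) for i in(-5,0,5) for j in (-4,4)),key=lambda r:r.fun)
print(best.x,best.fun)
im=cv2.resize(p["image"][130:230,150:250,::-1],None,fx=6,fy=6,interpolation=cv2.INTER_NEAREST)
x,y,a=best.x;c,s=np.cos(np.radians(a)),np.sin(np.radians(a))
mod=np.array([[-28,-28],[-28,-10],[12,-10],[12,10],[-28,10],[-28,28],[62,28],[62,-28]])/1000
w=np.stack([x/1000+mod[:,0]*c-mod[:,1]*s,y/1000+mod[:,0]*s+mod[:,1]*c,np.full(8,.196)],1)
q=((proj(p,w)-[149.5,129.5])*6).astype(int)
cv2.polylines(im,[q],True,(255,0,255),1);cv2.imwrite("pics/fork.png",im)
E
```

```text
799
[632.01705919 275.49272644  14.14572189] 30.916124396412577
```

View pics/fork.png

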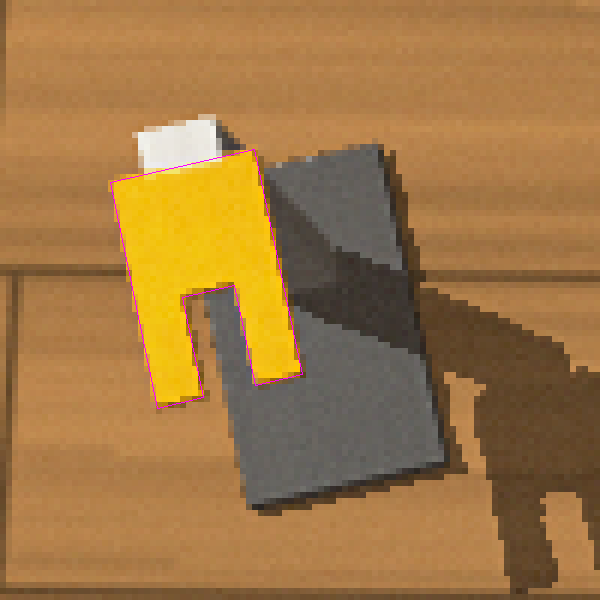

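```bash
python3 -m jog '[{"xyz":[0.5,0,-1],"dr":[0,0,0]},{"xyz":[2,0,-2],"dr":[0,0,-2]},{"xyz":[4,0,-3],"dr":[0,0,-4]},{"xyz":[6,0,-3.5],"dr":[0,0,-6]},{"xyz":[8,0,-4],"dr":[0,0,-8]}]' 0 55; python3 g.py .569 .2596 .38 104
```

```text
t: 16.95
ee_pos: [0.5803, -0.0025, 0.3876]
eef_rot: [[-0.147, 0.989, 0.004], [0.989, 0.147, 0.002], [0.002, 0.004, -1.0]]
wrist_force: [0.4, -0.2, -2.4]
grip_width: 0.431
t 16.95 tcp [ 0.5803 -0.0025  0.3876] yaw 98.4 F [ 0.4 -0.2 -2.4] g 0.431 q [-0.32  0.3   0.32  1.55 -0.1   1.3   1.73]
xyz cm [26.09  2.72  0.82] dr [ 0.3 -0.1 -5.6]
```

```bash
python3 -m jog '[{"xyz":[2.5,0.3,0],"dr":[0,0,-1]},{"xyz":[5,0.6,0],"dr":[0,0,-2]},{"xyz":[7.5,1,0],"dr":[0,0,-3]},{"xyz":[10,1.2,0],"dr":[0,0,-4]},{"xyz":[12.5,1.4,0],"dr":[0,0,-5.6]}]'; python3 g.py .569 .2596 .38 104; python3 -m jog '[{"xyz":[2.5,0,0],"dr":[0,0,0]},{"xyz":[5,0,0],"dr":[0,0,0]},{"xyz":[7.5,0,0],"dr":[0,0,0]},{"xyz":[10,0,0],"dr":[0,0,0]},{"xyz":[12,0,0],"dr":[0,0,0]}]'; python3 g.py .569 .2596 .3 104
```

```text
t: 17.37
ee_pos: [0.5752, 0.1264, 0.3882]
eef_rot: [[-0.247, 0.969, 0.004], [0.969, 0.247, 0.003], [0.002, 0.005, -1.0]]
wrist_force: [0.1, 0.1, -1.5]
grip_width: 0.43
t 17.37 tcp [0.5752 0.1264 0.3882] yaw 104.3 F [ 0.1  0.1 -1.5] g 0.43 q [-0.47  0.31  0.24  1.53 -0.08  1.31  1.59]
xyz cm [13.06  2.68  0.85] dr [ 0.3 -0.1  0.3]
t: 17.78
ee_pos: [0.5438, 0.2468, 0.3886]
eef_rot: [[-0.251, 0.968, 0.004], [0.968, 0.251, 0.004], [0.003, 0.004, -1.0]]
wrist_force: [-0.3, -0.4, -3.3]
grip_width: 0.431
t 17.78 tcp [0.5438 0.2468 0.3886] yaw 104.6 F [-0.3 -0.4 -3.3] g 0.431 q [-0.64  0.33  0.18  1.5  -0.06  1.31  1.38]
xyz cm [0.58 2.72 8.88] dr [ 0.3 -0.2  0.6]
```

```bash
python3 -m jog '[{"xyz":[0.3,1.3,1],"dr":[0.3,0,0.5]},{"xyz":[0.6,2.7,3],"dr":[0.3,0,0.5]},{"xyz":[0.6,2.7,5],"dr":[0.3,0,0.5]},{"xyz":[0.6,2.7,7],"dr":[0.3,0,0.5]},{"xyz":[0.6,2.7,8.5],"dr":[0.3,0,0.5]}]'; python3 -m jog '[{"xyz":[0,0,0.5],"dr":[0,0,0]},{"xyz":[0,0,0.5],"dr":[0,0,0]},{"xyz":[0,0,0.5],"dr":[0,0,0]},{"xyz":[0,0,0.5],"dr":[0,0,0]},{"xyz":[0,0,0.5],"dr":[0,0,0]}]'; python3 - <<'E'
from station import *
from h import *
p=optics.snapshot("wrist");cv2.imwrite("pics/w12.png",p["image"][:,:,::-1])
W=cloud(p)
q=optics.snapshot("scene");cv2.imwrite("pics/s12.png",cv2.resize(q["image"][180:380,340:480,::-1],None,fx=3,fy=3))
t=np.array(ctrl.state()["ee_pos"])
for z in (.0,.004,.008,.019): print(z,proj(p,[t+[0,0,z]]),proj(q,[t+[0,0,z]]))
print("slot mouth/end px",proj(p,[[.632-.028*.9697,.2755-.028*.2444,.196],[.632+.012*.9697,.2755+.012*.2444,.196]]))
E
python3 g.py .569 .2596 .255 104.15
```

```text
t: 18.2
ee_pos: [0.5673, 0.2616, 0.302]
eef_rot: [[-0.247, 0.969, -0.004], [0.969, 0.247, 0.002], [0.003, -0.003, -1.0]]
wrist_force: [0.6, 0.5, -2.3]
grip_width: 0.431
t: 18.62
ee_pos: [0.5679, 0.2621, 0.2984]
eef_rot: [[-0.247, 0.969, -0.002], [0.969, 0.247, 0.003], [0.004, -0.001, -1.0]]
wrist_force: [0.2, -0.4, -1.1]
grip_width: 0.434
0.0 [[325.93390574 299.68405444]] [[423.09142684 231.02562926]]
0.004 [[325.95231816 303.77444333]] [[423.27757006 229.63099848]]
0.008 [[325.97162011 308.06244484]] [[423.46450303 228.23045067]]
0.019 [[326.02985084 320.99862089]] [[423.98268214 224.34812524]]
slot mouth/end px [[322.74164444 278.77065681]
 [322.82234126 320.75867743]]
t 18.72 tcp [0.5677 0.2617 0.298 ] yaw 104.3 F [-0.2 -0.3 -2. ] g 0.428 q [-0.63  0.44  0.18  1.55 -0.09  1.16  1.39]
xyz cm [-0.25  0.07  4.3 ] dr [-0.1 -0.2  0.1]
```

View pics/w12.png

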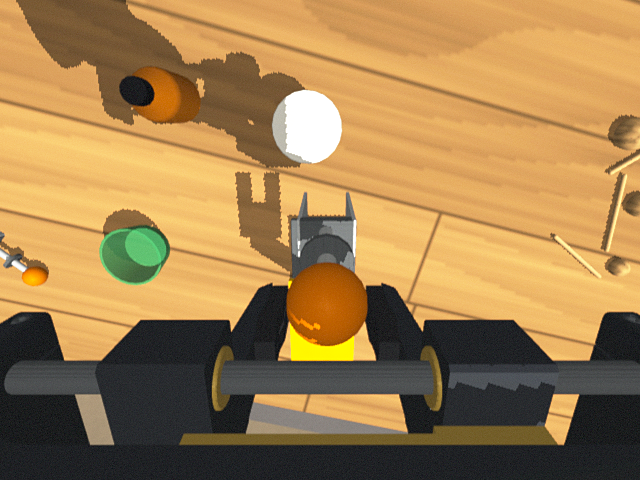

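View pics/s12.png

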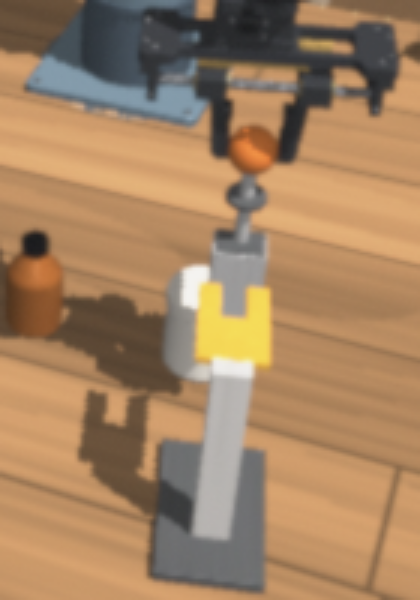

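The wrist view shows the ball at (327,304), the fork (yellow) straight ahead, and a gap to the pot at (307,127). Lowering to insertion height.

```bash
python3 -m jog '[{"xyz":[-0.2,0,1],"dr":[0,0,0]},{"xyz":[-0.25,0,2],"dr":[0,0,0]},{"xyz":[-0.25,0.1,3],"dr":[0,0,0]},{"xyz":[-0.25,0.1,4],"dr":[0,0,0]},{"xyz":[-0.25,0.1,4.2],"dr":[0,0,0]}]'; python3 - <<'E'
from station import *
from h import *
q=optics.snapshot("scene");cv2.imwrite("pics/s13.png",cv2.resize(q["image"][210:330,370:470,::-1],None,fx=5,fy=5,interpolation=cv2.INTER_CUBIC))
W=cloud(q)
t=np.array(ctrl.state()["ee_pos"]);z=W[210:300,400:440]
E
python3 g.py .569 .2596 .255 104.15 .632 .2755 .255 104.15 .634 .276 .24 104.15
```

```text
t: 19.13
ee_pos: [0.568, 0.2591, 0.2531]
eef_rot: [[-0.246, 0.969, -0.006], [0.969, 0.246, 0.001], [0.002, -0.005, -1.0]]
wrist_force: [-0.1, -0.4, -1.3]
grip_width: 0.432
t 19.18 tcp [0.5682 0.2593 0.2537] yaw 104.3 F [-0.   0.2 -1.6] g 0.431 q [-0.62  0.48  0.17  1.6  -0.09  1.07  1.4 ]
xyz cm [ 0.01  0.09 -0.13] dr [-0.3 -0.1  0.1]
xyz cm [ 0.    6.59 -0.17] dr [-0.3 -0.1  0.1]
xyz cm [-0.    6.8   1.33] dr [-0.3 -0.1  0.1]
```

View pics/s13.png

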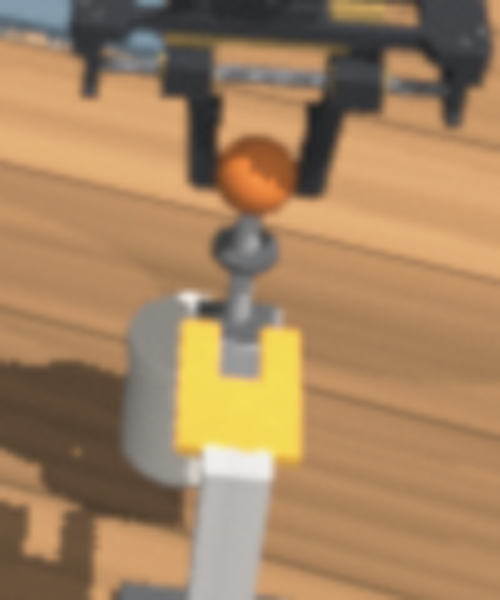

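Shank in line with the slot and the collar above the prongs. Inserting.

```bash
python3 -m jog '[{"xyz":[0,0.7,-0.2],"dr":[-0.3,0,0]},{"xyz":[0,1.4,-0.2],"dr":[-0.3,0,0]},{"xyz":[0,2.1,-0.2],"dr":[-0.3,0,0]},{"xyz":[0,2.8,-0.2],"dr":[-0.3,0,0]},{"xyz":[0,3.5,-0.2],"dr":[-0.3,0,0]}]'; python3 - <<'E'
from station import *
from h import *
q=optics.snapshot("scene");cv2.imwrite("pics/s14.png",cv2.resize(q["image"][210:330,370:470,::-1],None,fx=5,fy=5,interpolation=cv2.INTER_CUBIC))
E
python3 g.py .634 .276 .255 104.15
```

```text
t: 19.6
ee_pos: [0.6032, 0.2682, 0.2558]
eef_rot: [[-0.246, 0.969, 0.0], [0.969, 0.246, 0.003], [0.003, 0.001, -1.0]]
wrist_force: [-0.2, -0.8, -1.4]
grip_width: 0.43
t 19.65 tcp [0.6042 0.2683 0.2557] yaw 104.3 F [ 0.4  0.2 -2.1] g 0.43 q [-0.6   0.54  0.17  1.5  -0.1   1.11  1.41]
xyz cm [0.01 3.08 0.07] dr [ 0.1 -0.1  0.1]
```

View pics/s14.png

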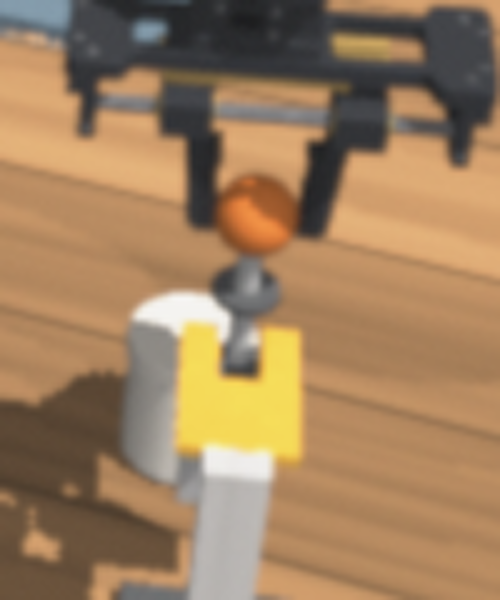

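```bash
python3 -m jog '[{"xyz":[0,0.6,0],"dr":[0,0,0]},{"xyz":[0,1.2,0],"dr":[0,0,0]},{"xyz":[0,1.8,0],"dr":[0,0,0]},{"xyz":[0,2.4,0],"dr":[0,0,0]},{"xyz":[0,2.9,0],"dr":[0,0,0]}]'; python3 - <<'E'
from station import *
from h import *
q=optics.snapshot("scene");cv2.imwrite("pics/s15.png",cv2.resize(q["image"][210:330,370:470,::-1],None,fx=5,fy=5,interpolation=cv2.INTER_CUBIC))
E
python3 g.py .634 .276 .243 104.15
```

```text
t: 20.07
ee_pos: [0.633, 0.2756, 0.2557]
eef_rot: [[-0.246, 0.969, 0.002], [0.969, 0.246, 0.003], [0.002, 0.002, -1.0]]
wrist_force: [0.8, 0.2, -2.0]
grip_width: 0.43
t 20.12 tcp [0.6336 0.2757 0.2556] yaw 104.2 F [ 0.2 -0.3 -1.8] g 0.433 q [-0.59  0.6   0.17  1.41 -0.11  1.14  1.42]
xyz cm [0.02 0.04 1.26] dr [ 0.2 -0.1  0.1]
```

View pics/s15.png

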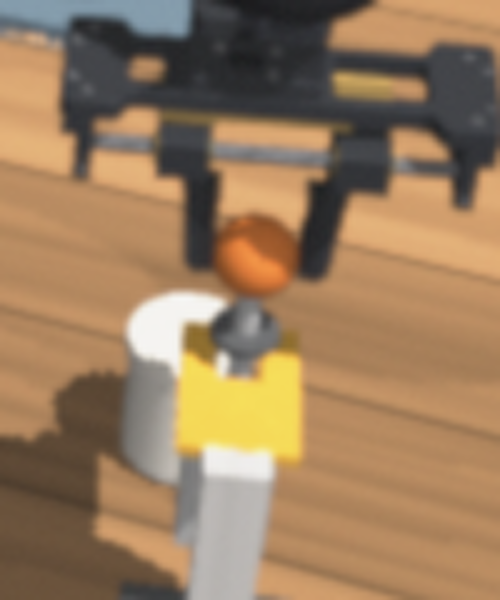

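In the slot without contact. Lowering gently.

```bash
python3 -m jog '[{"xyz":[0,0,0.2],"dr":[0,0,0]},{"xyz":[0,0,0.4],"dr":[0,0,0]},{"xyz":[0,0,0.6],"dr":[0,0,0]},{"xyz":[0,0,0.8],"dr":[0,0,0]},{"xyz":[0,0,0.9],"dr":[0,0,0]}]'; python3 -m jog '[{"xyz":[0,0,0.1],"dr":[0,0,0]},{"xyz":[0,0,0.2],"dr":[0,0,0]},{"xyz":[0,0,0.2],"dr":[0,0,0]},{"xyz":[0,0,0.2],"dr":[0,0,0]},{"xyz":[0,0,0.2],"dr":[0,0,0]}]'
```

```text
t: 20.53
ee_pos: [0.6333, 0.2756, 0.2462]
eef_rot: [[-0.246, 0.969, 0.002], [0.969, 0.246, 0.003], [0.002, 0.002, -1.0]]
wrist_force: [-0.0, 0.0, -1.8]
grip_width: 0.429
t: 20.95
ee_pos: [0.6333, 0.2757, 0.2443]
eef_rot: [[-0.246, 0.969, 0.002], [0.969, 0.246, 0.003], [0.002, 0.002, -1.0]]
wrist_force: [0.6, 1.0, -0.9]
grip_width: 0.435
```

```bash
python3 -m jog '[{"xyz":[0,0,0.1],"dr":[0,0,0]},{"xyz":[0,0,0.1],"dr":[0,0,0]},{"xyz":[0,0,0.1],"dr":[0,0,0]},{"xyz":[0,0,0.1],"dr":[0,0,0]},{"xyz":[0,0,0.1],"dr":[0,0,0]}]'; python3 -m jog '[{"xyz":[0,0,0.1],"dr":[0,0,0]},{"xyz":[0,0,0.1],"dr":[0,0,0]},{"xyz":[0,0,0.1],"dr":[0,0,0]},{"xyz":[0,0,0.1],"dr":[0,0,0]},{"xyz":[0,0,0.1],"dr":[0,0,0]}]'
```

```text
t: 21.37
ee_pos: [0.6335, 0.2757, 0.2438]
eef_rot: [[-0.246, 0.969, 0.002], [0.969, 0.246, 0.003], [0.002, 0.003, -1.0]]
wrist_force: [-1.1, -0.2, 3.1]
grip_width: 0.433
t: 21.78
ee_pos: [0.6339, 0.2758, 0.2438]
eef_rot: [[-0.246, 0.969, 0.003], [0.969, 0.246, 0.004], [0.003, 0.004, -1.0]]
wrist_force: [-1.9, -0.8, 6.4]
grip_width: 0.433
```

The contact force has risen, so the collar is resting on the prongs at the height I calculated. Releasing.

```bash
python3 -m jog '[{"xyz":[0,0,0],"dr":[0,0,0]},{"xyz":[0,0,0],"dr":[0,0,0]},{"xyz":[0,0,0],"dr":[0,0,0]},{"xyz":[0,0,0],"dr":[0,0,0]},{"xyz":[0,0,0],"dr":[0,0,0]}]' 1;python3 -m jog '[{"xyz":[0,0,0],"dr":[0,0,0]},{"xyz":[0,0,0],"dr":[0,0,0]},{"xyz":[0,0,0],"dr":[0,0,0]},{"xyz":[0,0,0],"dr":[0,0,0]},{"xyz":[0,0,0],"dr":[0,0,0]}]' 1;  python3 - <<'E'
from station import *
from h import *
q=optics.snapshot("scene");cv2.imwrite("pics/s16.png",cv2.resize(q["image"][210:330,370:470,::-1],None,fx=5,fy=5,interpolation=cv2.INTER_CUBIC))
E
python3 g.py
```

```text
t: 22.2
ee_pos: [0.6338, 0.2758, 0.2434]
eef_rot: [[-0.246, 0.969, 0.003], [0.969, 0.246, 0.003], [0.003, 0.004, -1.0]]
wrist_force: [-0.2, -0.8, -0.1]
grip_width: 0.786
t: 22.62
ee_pos: [0.6338, 0.2758, 0.2434]
eef_rot: [[-0.246, 0.969, 0.003], [0.969, 0.246, 0.003], [0.003, 0.004, -1.0]]
wrist_force: [0.3, -0.5, 0.6]
grip_width: 0.997
t 22.67 tcp [0.6338 0.2758 0.2434] yaw 104.3 F [ 1.   0.1 -0.3] g 1.0 q [-0.58  0.61  0.17  1.42 -0.11  1.12  1.43]
```

View pics/s16.png

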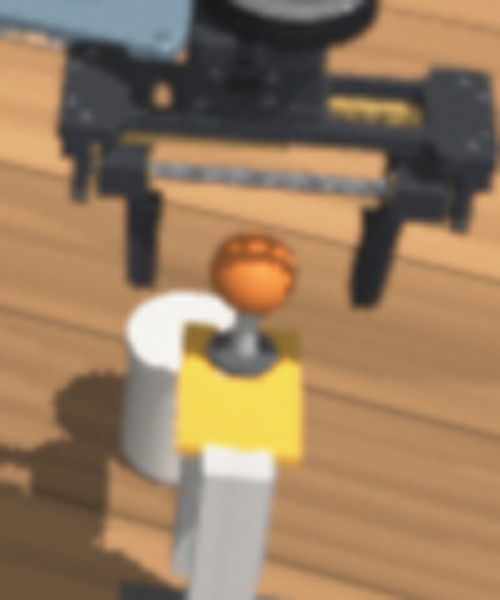

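The collar sits on the prongs. Retracting upward, then checking everything.

```bash
python3 -m jog '[{"xyz":[0,0,-2],"dr":[0,0,0]},{"xyz":[0,0,-4],"dr":[0,0,0]},{"xyz":[0,0,-7],"dr":[0,0,0]},{"xyz":[0,0,-10],"dr":[0,0,0]},{"xyz":[0,0,-13],"dr":[0,0,0]}]';python3 -m jog '[{"xyz":[-3,-3,0],"dr":[0,0,0]},{"xyz":[-6,-6,0],"dr":[0,0,0]},{"xyz":[-9,-9,0],"dr":[0,0,0]},{"xyz":[-12,-12,0],"dr":[0,0,0]},{"xyz":[-14,-13,0],"dr":[0,0,0]}]'; python3 -m jog '[{"xyz":[-4,-1,0],"dr":[0,0,0]},{"xyz":[-8,-1,0],"dr":[0,0,0]},{"xyz":[-11,-1,0],"dr":[0,0,0]},{"xyz":[-13,-1,0],"dr":[0,0,0]},{"xyz":[-13,-1,0],"dr":[0,0,0]}]'; python3 - <<'E'
from station import *
from h import *
q=optics.snapshot("scene");cv2.imwrite("pics/s17.png",q["image"][:,:,::-1]);cv2.imwrite("pics/s17c.png",cv2.resize(q["image"][230:380,360:470,::-1],None,fx=4,fy=4,interpolation=cv2.INTER_CUBIC))
p=optics.snapshot("top");cv2.imwrite("pics/t17.png",p["image"][:,:,::-1])
o=dict(np.load("pics/top0.npz"));W=cloud(p);V=cloud(o)
for n,(u0,u1,v0,v1),z in (("pot",(200,240,230,270),.08),("bottle",(265,300,230,270),.02),("dish",(275,315,150,190),.03),("flask",(390,435,330,370),.02)):
    for A in(V,W):
        P=A[v0:v1,u0:u1].reshape(-1,3);P=P[P[:,2]>z];print(n,len(P),P.mean(0).round(4))
h=cv2.cvtColor(p["image"],cv2.COLOR_RGB2HSV)
m=(h[...,0]<18)&(h[...,1]>190)&(W[...,2]>.22)&(W[...,2]<.3);P=W[m];print("knob",len(P),P.min(0),P.max(0),np.median(P,0))
E
python3 g.py
```

```text
t: 23.08
ee_pos: [0.6331, 0.2752, 0.3747]
eef_rot: [[-0.246, 0.969, 0.003], [0.969, 0.246, 0.003], [0.002, 0.003, -1.0]]
wrist_force: [1.2, -0.6, 0.7]
grip_width: 1.001
t: 23.5
ee_pos: [0.5392, 0.1039, 0.3745]
eef_rot: [[-0.244, 0.97, 0.002], [0.97, 0.244, 0.003], [0.002, 0.003, -1.0]]
wrist_force: [0.7, -0.0, 0.5]
grip_width: 0.996
t: 23.92
ee_pos: [0.5614, -0.0306, 0.3745]
eef_rot: [[-0.236, 0.972, 0.003], [0.972, 0.236, 0.0], [-0.0, 0.003, -1.0]]
wrist_force: [-0.9, -0.8, 0.6]
grip_width: 1.002
pot 669 [0.4931 0.2229 0.0871]
pot 673 [0.4929 0.2228 0.0871]
bottle 417 [0.4972 0.0558 0.0767]
bottle 1378 [4.226e-01 4.000e-04 7.825e-01]
dish 230 [0.7127 0.0373 0.0414]
dish 1596 [ 0.512  -0.0088  0.7586]
flask 485 [ 0.2542 -0.2528  0.0616]
flask 481 [ 0.2541 -0.2527  0.062 ]
knob 258 [0.60941206 0.25495334 0.2411865 ] [0.6457058  0.29202309 0.26837654] [0.62485656 0.27144553 0.26081822]
t 24.02 tcp [ 0.5611 -0.0249  0.3742] yaw 104.0 F [0.1 0.6 0.3] g 0.997 q [-0.28  0.27  0.31  1.62 -0.09  1.26  1.86]
```

View pics/s17c.png

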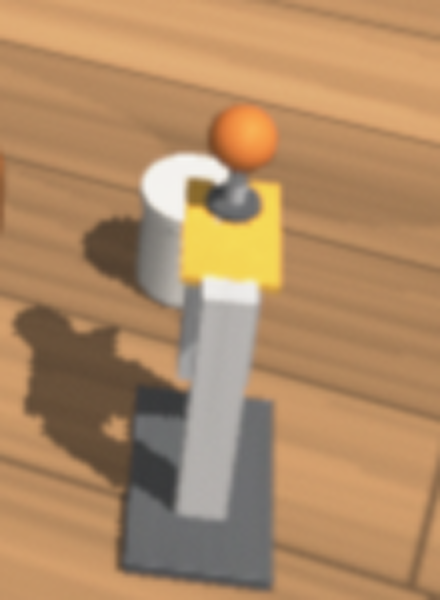

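View pics/t17.png

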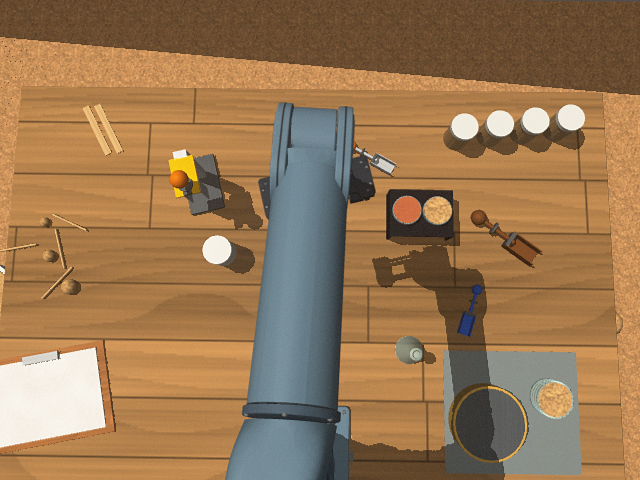

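Knob centre at (0.627,0.273,0.248): hanging upright in the slot. Bottle and cup are hidden from the top camera, so I'll check them from `scene`, then hand in.

```bash
python3 - <<'E'
from station import *
from h import *
q=optics.snapshot("scene");V=cloud(dict(np.load("pics/scene0.npz")));W=cloud(q)
for n,(x,y,r),z in(("bottle",(.4995,.058,.045),.02),("dish",(.706,.036,.055),.015),("pot",(.493,.223,.05),.02)):
    for A in(V,W):
        P=A[(np.hypot(A[...,0]-x,A[...,1]-y)<r)&(A[...,2]>z)&(A[...,2]<.15)];print(n,len(P),P.mean(0).round(4))
h=cv2.cvtColor(q["image"],cv2.COLOR_RGB2HSV)
P=W[(h[...,0]<18)&(h[...,1]>190)&(W[...,2]>.22)&(W[...,2]<.3)];print("knob",len(P),np.median(P,0),P.max(0))
ctrl.sign_off();print(ctrl.state()["t"])
E
```

```text
bottle 466 [0.515  0.0643 0.063 ]
bottle 465 [0.5151 0.0643 0.0632]
dish 480 [0.7038 0.0356 0.0322]
dish 485 [0.7039 0.0354 0.0321]
pot 466 [0.5047 0.2194 0.0712]
pot 365 [0.5067 0.2119 0.0694]
  return _methods._mean(a, axis=axis, dtype=dtype,
  ret = um.true_divide(
Traceback (most recent call last):
ValueError: zero-size array to reduction operation maximum which has no identity
```

My knob colour threshold matched nothing in this view, so the script stopped before signing off. Retrying with a looser mask.

```bash
python3 - <<'E'
from station import *
from h import *
q=optics.snapshot("scene");W=cloud(q)
P=W[(W[...,2]>.225)&(W[...,2]<.3)&(np.hypot(W[...,0]-.63,W[...,1]-.275)<.05)];print("knob",len(P),P.min(0),P.max(0))
if len(P)>50: ctrl.sign_off();print("signed",ctrl.state()["t"])
E
```

```text
knob 234 [0.61756106 0.25731001 0.22525381] [0.65025712 0.29539288 0.2682117 ]
the job is handed in; nothing more can be done
the job is handed in; nothing more can be done
```

The scoop now hangs in the yellow fork and the job is handed in, at about 24 s of the 72 s allowed.

**What I did:** I gripped the blade, drew the scoop out from under the shelf, laid it down in the open and let go. I then took it by the knob and lifted it about 0.35 m. In a 4 N grip it swung down but stopped about 20° short of vertical. At 3 N it hung straight, to within about 1.5°. I gripped it again at 50–55 N, slid the shank into the slot and lowered it until the force showed the collar resting. Then I opened the gripper and backed away.

**Last checks:**
- **Scoop:** it hangs upright with the collar on the prongs. The knob centre measured about (0.627, 0.273, 0.248), which puts the shank about 5 mm towards the open end from the middle of the fork (within the 2 mm calibration), so still well inside the slot.
- **Bottle, flask and cup:** unmoved to within 0.5 mm.
- **Pot:** unmoved in the top camera. In the scene camera its visible centre shifted a few millimetres, probably because the hanging scoop now hides part of it.
- **Robot:** it touched nothing at the end.

**What did not go to plan:**
- The ball crept down about 12 mm in the slack grip. I allowed for this before inserting the shank.
- One colour check on the knob found nothing in the scene camera. A depth check confirmed the knob's position just before I handed in.

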